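# Set up the coffee grind-size test

## Task

Get the grind test ready: build the sifter in the middle of the shaker's black round platform, one part on another from the bottom up: green catch pan first, then the blue, the yellow and the red sieve, each seated fully home in the part below. Also stand the steel dosing cup upright in the middle of the scale's steel plate (at any time). Do not knock the two loose white cupping bowls out of place, and let go of everything at the end.

Things in the scene. Friction and masses are not known exactly. Their poses are not given: they have to be found in the camera images.
- pan: Catch pan: green open round pan, 60 mm outer diameter, 53 mm inner diameter, 30 mm tall, floor 4 mm thick, open side up. Origin: centre of its underside; z up along its axis. Round. 60 to 130 g.
- sieve_blue: Blue round sieve, steel fine mesh inside. Ring 60 mm outer, 53 mm inner diameter, from z 8 to 34 mm, open on top (mesh at z 11). Below it a steel foot tapering from 48 mm (at z 8) to 40 mm (z 0) drops into the 53 mm mouth of the part beneath until the ring rests on its rim. Starts upright on its foot. Origin: centre of the foot's underside, z up. 55 to 115 g.
- sieve_yellow: Yellow round sieve, steel medium mesh inside. Ring 60 mm outer, 53 mm inner diameter, from z 8 to 34 mm, open on top (mesh at z 11). Below it a steel foot tapering from 48 mm (at z 8) to 40 mm (z 0) drops into the 53 mm mouth of the part beneath until the ring rests on its rim. Starts upright on its foot. Origin: centre of the foot's underside, z up. 55 to 115 g.
- sieve_red: Red round sieve, steel coarse mesh inside. Ring 60 mm outer, 53 mm inner diameter, from z 8 to 34 mm, open on top (mesh at z 11). Below it a steel foot tapering from 48 mm (at z 8) to 40 mm (z 0) drops into the 53 mm mouth of the part beneath until the ring rests on its rim. Starts upright on its foot. Origin: centre of the foot's underside, z up. 55 to 115 g.
- cup: Dosing cup: plain steel open cup with a dark band round its foot, 56 mm outer diameter, 50 mm inner diameter, 60 mm tall, open side up. Origin: centre of its underside; z up along its axis. Round. 75 to 155 g.
- shaker_top (a point): Centre of the top face of the shaker's platform, z up: a flat black rubber disc 104 mm across, with a white printed circle of 72 mm diameter round the centre, 45 mm above the table, on a fixed grey housing 140 mm square and 38 mm tall. The sifter is built here.
- scale_plate (a point): Centre of the top face of the scale's square steel plate (112 mm square, 22 mm above the table), z up; the scale is fixed, low and white, 150 by 120 mm, with a dark display at one side of the plate. The dosing cup goes here.
- bowl_a: White ceramic cupping bowl, empty, 86 mm across the rim, 48 mm across the foot, 58 mm tall; not part of the job. Origin: centre of its underside, z up.
- bowl_b: White ceramic cupping bowl, empty, 86 mm across the rim, 48 mm across the foot, 58 mm tall; not part of the job. Origin: centre of its underside, z up.
Mind the look-alikes: they are no part of the job. Of the things that look like the sieve_red, take the one that is farthest to the robot's right at the start.

How it is judged (in metres and radians):
On the way, in this order (a step that is already met when the one before it is completed fails the run):
1. the green catch pan stands on the shaker's platform (horizontal distance between pan and shaker_top below 0.015 m and z of pan in the frame of shaker_top between -0.004 and 0.004 m and angle between pan's own z axis and vertical below 0.07 rad), for 0.2 s.
2. the blue sieve is seated on the pan (all of step 1 and horizontal distance between sieve_blue and pan below 0.006 m and z of sieve_blue in the frame of pan between 0.018 and 0.0255 m and angle between sieve_blue's own z axis and vertical below 0.07 rad), for 0.2 s.
3. the yellow sieve is seated on the blue one (all of step 2 and horizontal distance between sieve_yellow and sieve_blue below 0.006 m and z of sieve_yellow in the frame of sieve_blue between 0.022 and 0.0295 m and angle between sieve_yellow's own z axis and vertical below 0.07 rad), for 0.2 s.
4. the red sieve is seated on the yellow one (all of step 3 and horizontal distance between sieve_red and sieve_yellow below 0.006 m and z of sieve_red in the frame of sieve_yellow between 0.022 and 0.0295 m and angle between sieve_red's own z axis and vertical below 0.07 rad), for 0.2 s.
At the end, for the whole second after the job is handed in: Pan upright on the shaker platform within 15 mm of its centre; blue, yellow, red sieves on it in that order from below, each seated (height within 4 mm, axis within 6 mm of the part below, tilt under 4 deg); cup upright within 20 mm of the scale plate's centre; all at rest, released (all of step 4 and horizontal distance between cup and scale_plate below 0.02 m and z of cup in the frame of scale_plate between -0.004 and 0.004 m and angle between cup's own z axis and vertical below 0.07 rad and linear speed of each of pan, sieve_blue, sieve_yellow, sieve_red, cup below 0.02 m/s); the robot touches nothing.
It fails at once if a loose cupping bowl is moved more than 30 mm or tipped over (distance of any of bowl_a, bowl_b from where it was at the start of the episode above 0.03 m or angle between any of bowl_a, bowl_b's own z axis and vertical above 0.5 rad).
It also fails if it takes over 134 s, if anything falls off the work surface, if the arm or the gripper's body presses on something with over 40 N, if the wrist force passes 120 N, or if a joint passes its speed limit or range.

## Robot

A 6-joint arm with a two-finger parallel gripper is mounted at the origin on the work surface. World frame = base frame: x ahead of the robot, y to its left, z up, the work surface at z = 0. Lengths are in m, angles in degrees, forces in N, time in s.
With the tool pointing down it reaches from about 0.4 to 0.825 m from the base axis. Payload 7 kg.
Tool frame: the origin (TCP) lies at the very end of the fingers, on their centre line; the grasp point (between the pads) lies 19 mm behind it (ctrl.tcp_to_grasp is the distance from the TCP to the grasp point, in m); z points along the fingers, y is the direction in which the jaws open and shut (so a half turn about z gives the same grasp; the last joint's range is limited). The gripper opens to 88 mm and grips with 3 to 60 N. Pads are 19 mm wide; open, the fingers measure 130 mm over their backs; the gripper's body (78 mm by 193 mm) begins 47 mm behind the grasp point.
Start: joints at [-49.154, 20.546, 0.682, 0, -70.136, -16.507], TCP at [0.278, -0.615, 0.199] pointing down, gripper open.
Joint ranges: [-176.03, 176.03], [-82.01, 121.73], [-58.28, 71.71], [-173.87, 95.51], [-174.79, -0.11], [-173.66, 173.66]. Speed limits (degrees/s): [136.94, 136.94, 172.46, 180, 180, 180].

## Interface

Orientations are given as [roll, pitch, yaw] about the fixed x, y, z axes, in that order (R = Rz(yaw) Ry(pitch) Rx(roll)).
In Python, from plant import ctrl gives the robot as it stands.
- The arm moves only by the tool jog_arm, never from a script. Its argument "commands" is a list of rows, each an object of numbers: "x", "y", "z": the shift along the tool's x, y, z in cm; "roll": the turn about the tool's z in rad. In form: [{"x": .., "y": .., "z": .., "roll": ..}, ...]. A call has 1 to 12 rows; each row shifts and turns the commanded pose from where the row before left it, along the tool's axes as they then stand; what a row does not reach is not made up. A row lasts 1/10 s, in which the tool goes at most 50 mm and 8.59 degrees, less where a joint would pass 70% of its speed; a pose out of reach is approached as far as the arm can. A call is refused whole if a number of a shift passes 5 or a number of a turn 0.15, either way. A call with a gripper value outside its range is refused whole. "gripper" is the finger opening in cm, from 0 to 8.76, set as the call begins (left out, the last holds). The fingers move at their own pace and stop on an object; the grip force is fixed at half the most. Time passes only in rows, so rows that do not move let the fingers close. It gives the time, the measured TCP pose, the force and the opening at its end, in the units of the state.
- ctrl.get_obs(): the state, without advancing time (a new reading comes with each control period).
- ctrl.snapshot(name): name is "side" or "top" or "wrist"; returns a dict with "image" (400x640x3 uint8, red, green, blue), "mtx" (3x3 intrinsics, pixels), "k1" (the pictures are not rectified: a ray, as slopes to the right and down, at radius r is drawn at 1 + k1 r^2 times it, then the intrinsics apply), "position" and "orientation" of the camera in the world; the wrist camera has in their place "hand_eye" (4x4, takes a point from camera to tool coordinates, whose origin is the TCP and whose axes are the flange's). Camera axes: x right, y up, looking along -z (the intrinsics and any distortion apply to the point x, -y, -z); pixel columns grow to the right and rows downward; lengths in m; the calibration is good to about 2 mm. A picture is of the moment at which its call begins: read the wrist's pose just before it. There is no depth.
- ctrl.close_job(): hands the job in, once; it reports no verdict.
Trained networks look in the newest picture that a camera, given by its name, has taken for a name from the list of things; names that differ only in an ending like _2 or _b are one class to them, and where a whole thing is asked for, a point or a joint stands for the part that bears it (a point fixed in the world has none). Each returns a list of dicts, best first, with "confidence" (0 to 1); they miss things now and then, are a little off and sometimes report something else, mostly with a low value. They report only what shows in the picture. A call takes as long as a camera call. They do not tell look-alikes from the thing itself.
- ctrl.search_frame(camera, query): "position" ([column, row] as shares, 0 to 1, of the picture: columns of its width, rows of its height, amid what is visible of it).
- ctrl.regions_of(camera, query): "mask" (400x640 bool, what is visible of it) and "position" ([column, row] as shares, 0 to 1, of the picture: columns of its width, rows of its height, amid what is visible of it).
The state is a dict: "clock": time; "joint_pos": joint angles; "qvel": joint speeds; "tau": joint torques, N m; "tool_pos": TCP position; "orientation": TCP orientation; "force": force on the tool from outside, world axes, zero at the start; "moment": the same for the moment, N m; "opening": finger opening in m.
Only numpy, scipy, OpenCV 4.12 (cv2) and the standard library are available. Lean on these libraries where they do the work, as an engineer would, in place of code of your own. Each camera call takes 0.05 s, during which the arm holds its last target.

## Working session

There is one attempt and no reset: what is moved stays moved. The work goes in short steps, Python scripts to look and compute and a tool call to move; the robot and the scene stay as the last step left them, time stands still between calls to the robot, and variables do not carry over. Pictures are saved under pics/ and viewed, and the job is handed in when it is done.

Besides the shell and the picture viewer there is one more tool, called after ">>>" by a JSON object that holds its "api" and its "payload", one argument or row to a line. jog_arm: Moves the arm, as the interface text tells. Its arguments: {"type":"object","properties":{"commands":{"type":"array"},"gripper":{"type":"number"}},"required":["commands"]}

```bash
ls; mkdir -p pics; python3 - <<'E'
from plant import ctrl
import cv2
o=ctrl.get_obs()
for k in o: print(k,o[k])
for n in ("top","side","wrist"):
    s=ctrl.snapshot(n)
    cv2.imwrite(f"pics/{n}0.png",s["image"][:,:,::-1])
    print(n,{k:v for k,v in s.items() if k!="image"})
print(ctrl.tcp_to_grasp)
E
```

```text
pics
clock 0.0
joint_pos [-4.91530554e+01  2.05908472e+01  6.32448381e-01 -2.07882007e-02
 -7.01348843e+01 -1.65058391e+01]
qvel [-0.03784758 -0.01563343 -0.06729572  0.03379859  0.00301746 -0.03865686]
tau [ 1.55980331e-03 -5.82714736e+01  2.93058157e+01  6.99683771e+00
  6.84496423e-03 -1.33444414e-04]
tool_pos [ 0.27795113 -0.61451875  0.19771719]
orientation [ 1.79905008e+02 -7.76881968e-03 -1.55665968e+02]
force [-0.02524405  0.58460121  0.41667628]
moment [ 0.0118644  -0.02873436 -0.01578794]
opening 0.08760357623133214
top {'mtx': array([[436.43247035,   0.        , 313.50027062],
       [  0.        , 436.43247035, 195.10746736],
       [  0.        ,   0.        ,   1.        ]]), 'k1': -0.006355041806825417, 'position': array([0.34661474, 0.0380407 , 1.21056802]), 'orientation': array([  8.63525154,   0.66023144, -91.46613395])}
side {'mtx': array([[382.65573807,   0.        , 320.0661269 ],
       [  0.        , 382.65573807, 195.56887805],
       [  0.        ,   0.        ,   1.        ]]), 'k1': -0.02892190666654966, 'position': array([ 0.40369333, -0.91346179,  0.91216131]), 'orientation': array([48.11757717,  0.26090637, -5.65173638])}
wrist {'mtx': array([[282.12934373,   0.        , 318.64139035],
       [  0.        , 282.12934373, 198.09348968],
       [  0.        ,   0.        ,   1.        ]]), 'k1': -0.038271464428617834, 'hand_eye': array([[ 4.25201386e-04,  9.59791427e-01,  2.80713797e-01,
         7.57030587e-02],
       [ 9.99999885e-01, -3.46156485e-04, -3.31167588e-04,
         3.02886716e-04],
       [-2.20680911e-04,  2.80713905e-01, -9.59791464e-01,
        -1.86202446e-01],
       [ 0.00000000e+00,  0.00000000e+00,  0.00000000e+00,
         1.00000000e+00]])}
0.0188
```

View pics/top0.png

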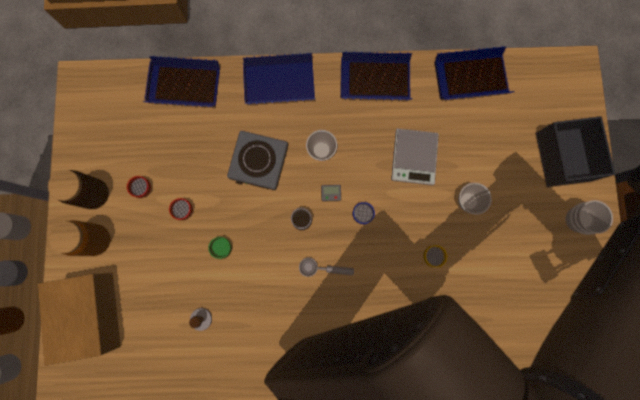

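View pics/side0.png

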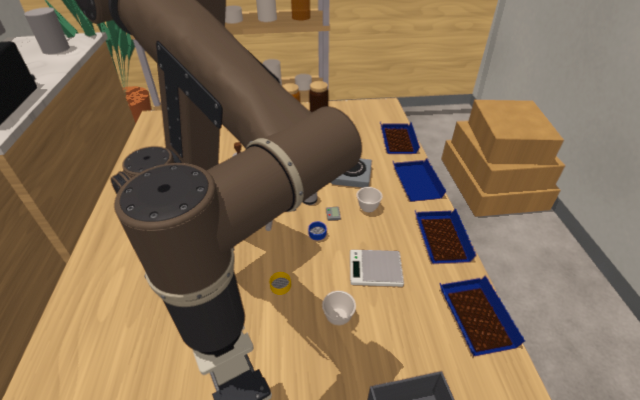

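View pics/wrist0.png

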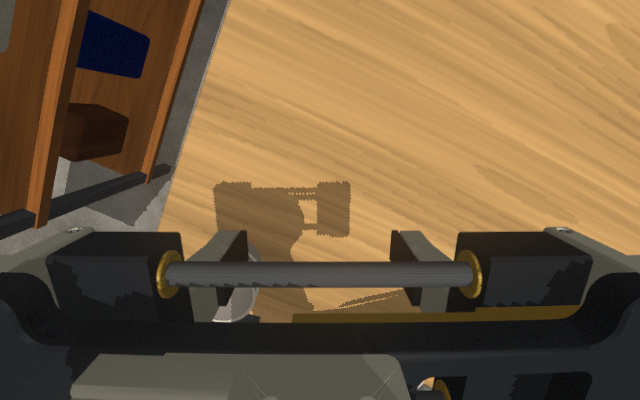

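```bash
cat > h.py <<'E'
import numpy as np, cv2
from scipy.spatial.transform import Rotation as R
def rot(o): return R.from_euler('xyz',o,degrees=True).as_matrix()
def campose(s,obs=None):
    if 'hand_eye' in s:
        H=np.array(s['hand_eye']); Rt=rot(obs['orientation']); return Rt@H[:3,:3], Rt@H[:3,3]+np.array(obs['tool_pos'])
    return rot(s['orientation']),np.array(s['position'])
def ray(s,uv,obs=None):
    K=s['mtx']; d=np.array([s['k1'],0,0,0,0.])
    p=cv2.undistortPoints(np.array(uv,float).reshape(-1,1,2),K,d).reshape(-1,2)
    Rc,t=campose(s,obs)
    v=np.c_[p[:,0],-p[:,1],-np.ones(len(p))]@Rc.T
    return t,v
def toplane(s,uv,z,obs=None):
    t,v=ray(s,uv,obs); k=(z-t[2])/v[:,2]; return (t+v*k[:,None])[:,:2]
def proj(s,P,obs=None):
    Rc,t=campose(s,obs); q=(np.atleast_2d(P)-t)@Rc
    x=q[:,0]/-q[:,2]; y=-q[:,1]/-q[:,2]; f=1+s['k1']*(x*x+y*y)
    K=s['mtx']; return np.c_[K[0,0]*x*f+K[0,2],K[1,1]*y*f+K[1,2]]
E
python3 - <<'E'
from plant import ctrl
from h import *
H=dict(pan=.015,sieve_blue=.02,sieve_yellow=.02,sieve_red=.02,cup=.03,bowl_a=.03,shaker_top=.045,scale_plate=.022)
for c in ("top","side"):
    s=ctrl.snapshot(c)
    if c=="top":
        im=s["image"][90:350,100:640,::-1]; 
        cv2.imwrite("pics/topz.png",cv2.resize(s["image"][110:340,110:380,::-1],(792,675)[:2] if 0 else (702,598),interpolation=cv2.INTER_CUBIC))
    for q in H:
        for r in ctrl.search_frame(c,q):
            uv=np.array(r['position'])*[640,400]
            print(c,q,round(r['confidence'],2),uv.round(0),toplane(s,uv,H[q])[0].round(3))
E
```

```text
top pan 0.86 [221. 250.] [0.385 0.304]
top sieve_blue 0.6 [361. 215.] [ 0.469 -0.082]
top sieve_blue 0.15 [475. 199.] [ 0.506 -0.397]
top sieve_yellow 0.97 [435. 258.] [ 0.348 -0.276]
top sieve_yellow 0.52 [320. 146.] [0.668 0.026]
top sieve_red 0.63 [139. 186.] [0.567 0.533]
top sieve_red 0.57 [180. 208.] [0.501 0.417]
top cup 0.57 [300. 221.] [0.458 0.086]
top bowl_a 0.71 [473. 196.] [ 0.512 -0.387]
top shaker_top 0.55 [257. 157.] [0.634 0.2  ]
top shaker_top 0.51 [181. 207.] [0.5   0.406]
top scale_plate 0.69 [413. 160.] [ 0.619 -0.233]
side sieve_blue 0.71 [313. 229.] [ 0.461 -0.077]
side sieve_yellow 0.87 [279. 283.] [ 0.349 -0.273]
side sieve_yellow 0.22 [338. 309.] [ 0.501 -0.372]
side cup 0.49 [312. 199.] [0.468 0.049]
side bowl_a 0.94 [342. 308.] [ 0.511 -0.375]
side bowl_a 0.81 [370. 199.] [0.666 0.029]
side shaker_top 0.89 [355. 177.] [0.63  0.135]
side scale_plate 0.75 [341. 310.] [ 0.508 -0.378]
side scale_plate 0.72 [375. 267.] [ 0.624 -0.249]
```

View pics/topz.png

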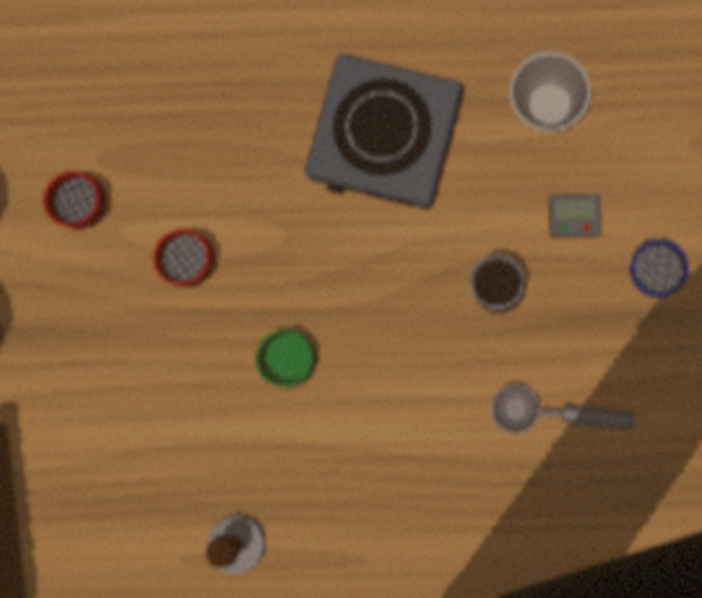

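>>> {"api": "jog_arm", "payload": {
  "commands": [
    {"z": -4, "roll": 0.14155},
    {"z": -4, "roll": 0.14155},
    {"z": -4, "roll": 0.14155}
  ],
  "gripper": 8.76
}}

```text
validation failed for argument at $.co...
```

>>> {"api": "jog_arm", "payload": {
  "commands": [
    {"x": 0, "y": 0, "z": -4, "roll": 0.14},
    {"x": 0, "y": 0, "z": -4, "roll": 0.14},
    {"x": 0, "y": 0, "z": -4, "roll": 0.14}
  ],
  "gripper": 8.76
}}

```text
clock: 1.35
tool_pos: [0.2779, -0.6148, 0.3201]
orientation: [180.0, -0.0, 179.9]
force: [1.0, -1.4, 0.2]
opening: 0.0878
```

>>> {"api": "jog_arm", "payload": {
  "commands": [
    {"x": -1.6, "y": 4.7, "z": 0, "roll": 0},
    {"x": -1.6, "y": 4.7, "z": 0, "roll": 0},
    {"x": -1.6, "y": 4.7, "z": 0, "roll": 0},
    {"x": -1.6, "y": 4.7, "z": 0, "roll": 0},
    {"x": -1.6, "y": 4.7, "z": 0, "roll": 0},
    {"x": -1.6, "y": 4.7, "z": 0, "roll": 0},
    {"x": -1.6, "y": 4.7, "z": 0, "roll": 0},
    {"x": -1.6, "y": 4.7, "z": 0, "roll": 0},
    {"x": -1.6, "y": 4.7, "z": 0, "roll": 0},
    {"x": -1.6, "y": 4.7, "z": 0, "roll": 0},
    {"x": -1.6, "y": 4.7, "z": 0, "roll": 0},
    {"x": -1.6, "y": 4.7, "z": 0, "roll": 0}
  ]
}}

```text
clock: 2.55
tool_pos: [0.4676, -0.048, 0.3193]
orientation: [180.0, 0.1, -179.7]
force: [1.6, -0.9, 0.5]
opening: 0.0876
```

```bash
cat > look.py <<'E'
import sys
from plant import ctrl
from h import *
def look(c,name):
    o=ctrl.get_obs(); s=ctrl.snapshot(c)
    cv2.imwrite(f"pics/{name}.png",s["image"][:,:,::-1]); return o,s
if __name__=="__main__":
    for a in sys.argv[1:]:
        c,n=a.split(":"); o,s=look(c,n); print(o['clock'],o['tool_pos'].round(4),o['orientation'].round(2))
E
python3 look.py wrist:w1 top:t1
```

```text
2.55 [ 0.4676 -0.048   0.3193] [ 1.7998e+02  8.0000e-02 -1.7970e+02]
2.6 [ 0.4698 -0.0429  0.3186] [ 1.7990e+02  9.0000e-02 -1.7958e+02]
```

View pics/w1.png

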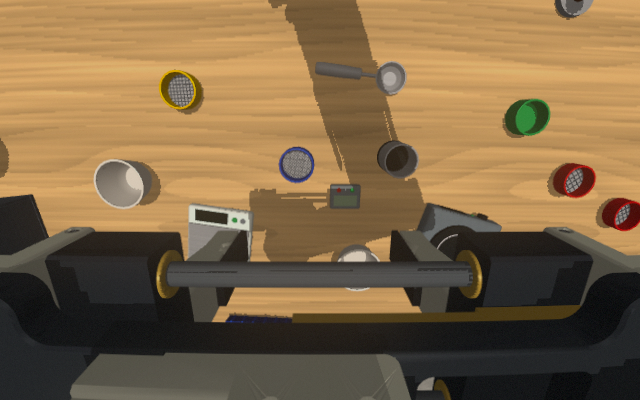

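View pics/t1.png

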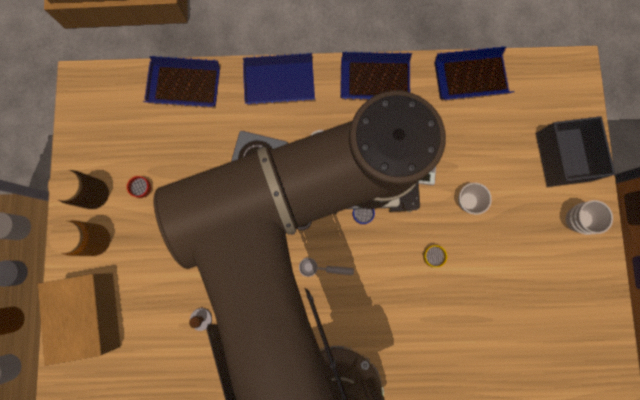

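```bash
python3 - <<'E'
import cv2
im=cv2.imread("pics/w1.png"); a=im[100:230,260:460]; b=im[0:60,540:640]
cv2.imwrite("pics/z1.png",cv2.resize(a,None,fx=4,fy=4,interpolation=cv2.INTER_CUBIC)[:600])
t=cv2.imread("pics/top0.png")[295:345,170:230];cv2.imwrite("pics/z2.png",cv2.resize(t,None,fx=8,fy=8,interpolation=cv2.INTER_CUBIC))
E
```

```text
(no output)
```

View pics/z1.png

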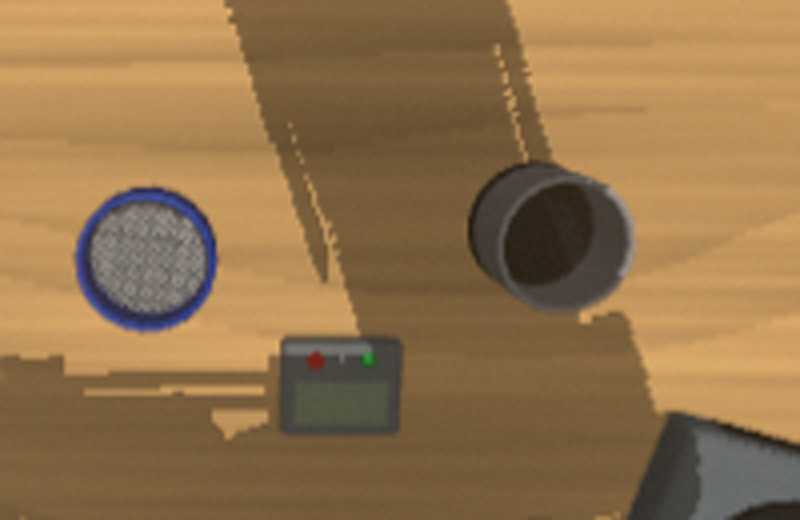

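View pics/z2.png

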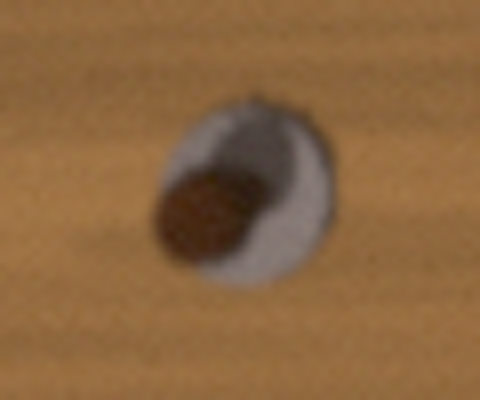

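```bash
cat >> h.py <<'E'
G=dict(pan=[(0,.03),(.03,.03)],sieve=[(0,.02),(.008,.024),(.008,.03),(.034,.03)],cup=[(0,.028),(.06,.028)],bowl=[(0,.024),(.058,.043)])
def sil(s,kind,xy,z0,obs):
    a=np.linspace(0,2*np.pi,60); P=[]
    for z,r in G[kind]: P.append(np.c_[xy[0]+r*np.cos(a),xy[1]+r*np.sin(a),np.full(60,z0+z)])
    p=proj(s,np.vstack(P),obs); hull=cv2.convexHull(p.astype(np.float32)); return hull
def fit(s,mask,kind,obs=None,z0=0.):
    m=mask.astype(np.uint8); n,l,st,ce=cv2.connectedComponentsWithStats(m)
    i=1+np.argmax(st[1:,4]); m=(l==i); c=ce[i]
    xy=toplane(s,[c],z0+.02,obs)[0]
    for _ in range(8):
        h=sil(s,kind,xy,z0,obs); M=cv2.moments(h); hc=np.array([M['m10']/M['m00'],M['m01']/M['m00']])
        xy=xy+toplane(s,[c],z0+.02,obs)[0]-toplane(s,[hc],z0+.02,obs)[0]
    r=np.zeros(m.shape,np.uint8); cv2.fillConvexPoly(r,np.round(h).astype(int),1)
    return xy,(r.astype(bool)&m).sum()/(r.astype(bool)|m).sum(),c
E
cat > meas.py <<'E'
from look import *
o,s=look(sys.argv[1],sys.argv[2])
for q in sys.argv[3:]:
    q,_,z=q.partition('@'); z=float(z or 0)
    k=q.split('_')[0]
    for r in ctrl.regions_of(sys.argv[1],q):
        if k in G:
            xy,iou,c=fit(s,r['mask'],k,o,z); print(q,round(r['confidence'],2),c.round(1),xy.round(4),'iou',round(iou,2))
        else:
            c=np.array(r['position'])*[640,400]; print(q,round(r['confidence'],2),c.round(1),toplane(s,[c],z,o)[0].round(4))
print(o['clock'],o['tool_pos'].round(4),o['orientation'].round(2))
E
python3 meas.py wrist w2 pan sieve_blue sieve_yellow sieve_red cup bowl_a
```

```text
pan 0.6 [525.9 117.2] [0.389  0.3071] iou 0.93
sieve_blue 0.56 [294.7 164.1] [ 0.4732 -0.0858] iou 0.91
sieve_yellow 0.98 [178.2  88.1] [ 0.3511 -0.2733] iou 0.96
sieve_red 0.65 [620.8 214.7] [0.5618 0.5337] iou 0.92
sieve_red 0.58 [572.7 181. ] [0.4975 0.4159] iou 0.94
cup 0.89 [396.4 159.2] [0.461  0.0841] iou 0.95
cup 0.4 [450.  226.4] [0.5816 0.1934] iou 0.47
bowl_a 0.96 [119.9 181. ] [ 0.5003 -0.3789] iou 0.96
bowl_a 0.89 [354.8 253.9] [0.6274 0.0206] iou 0.28
2.65 [ 0.4687 -0.0455  0.3185] [ 1.7996e+02  2.0000e-02 -1.7942e+02]
```

>>> {"api": "jog_arm", "payload": {
  "commands": [
    {"x": 0.3, "y": 4.3, "z": 2, "roll": 0},
    {"x": 0.3, "y": 4.3, "z": 2, "roll": 0},
    {"x": 0.2, "y": 4.3, "z": 2, "roll": 0},
    {"x": 0, "y": 0, "z": 4.5, "roll": 0},
    {"x": 0, "y": 0, "z": 4.5, "roll": 0},
    {"x": 0, "y": 0, "z": 4.5, "roll": 0},
    {"x": 0, "y": 0, "z": 4.5, "roll": 0}
  ]
}}

```text
clock: 3.7
tool_pos: [0.459, 0.078, 0.0776]
orientation: [180.0, 0.1, -179.8]
force: [1.0, -0.5, -0.6]
opening: 0.0877
```

```bash
python3 meas.py wrist w3 cup shaker_top@.045; python3 - <<'E'
import cv2
t=cv2.imread("pics/top0.png")
cv2.imwrite("pics/z3.png",cv2.resize(t[120:200,220:300],None,fx=7,fy=7,interpolation=cv2.INTER_CUBIC))
cv2.imwrite("pics/z4.png",cv2.resize(t[120:200,375:455],None,fx=7,fy=7,interpolation=cv2.INTER_CUBIC))
E
```

```text
cup 0.79 [324.8 212.7] [0.4605 0.0835] iou 0.95
shaker_top 0.7 [396.9 304.6] [0.5488 0.1507]
3.7 [0.459  0.078  0.0776] [ 1.7996e+02  7.0000e-02 -1.7980e+02]
```

View pics/w3.png

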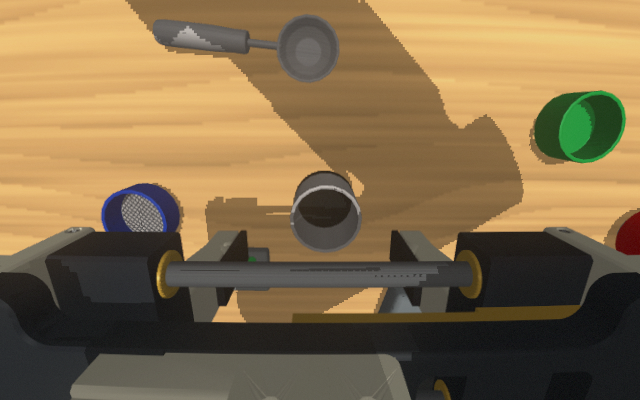

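View pics/z3.png

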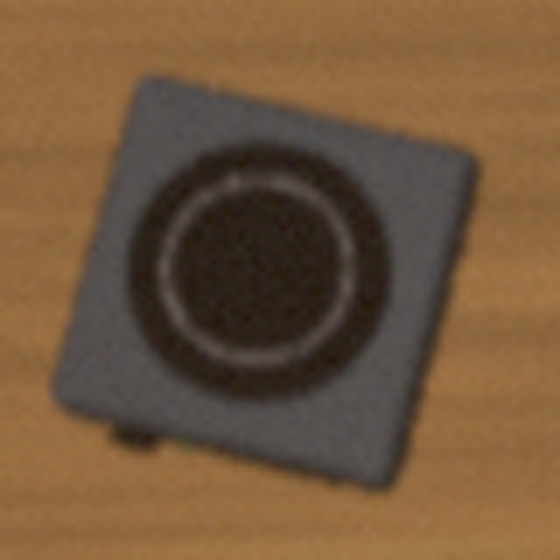

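View pics/z4.png

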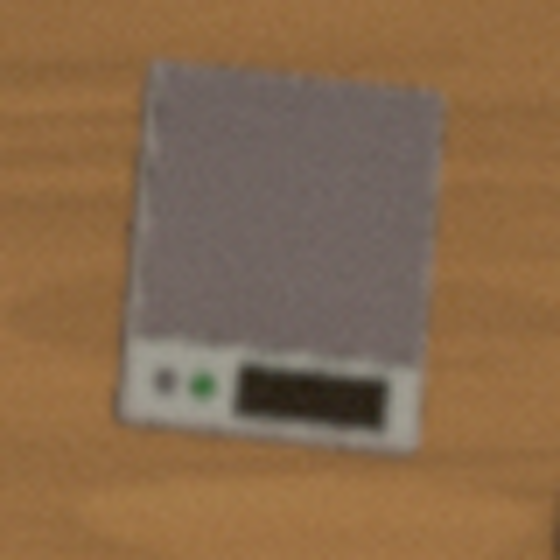

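```bash
python3 - <<'E'
from look import *
o,s=look("top","t3")
print(toplane(s,[(256.4,157.8)],.045),toplane(s,[(415.6,150.2)],.022),o['tool_pos'])
E
```

```text
[[0.63162477 0.20079396]] [[ 0.64640318 -0.24110121]] [0.45733912 0.07692857 0.0773018 ]
```

>>> {"api": "jog_arm", "payload": {
  "commands": [
    {"x": 0, "y": 0, "z": 3, "roll": 0},
    {"x": 0, "y": 0, "z": 2, "roll": 0},
    {"x": 0, "y": 0, "z": 0.8, "roll": 0},
    {"x": 0, "y": 0, "z": 0, "roll": 0}
  ]
}}

```text
clock: 4.3
tool_pos: [0.4598, 0.0791, 0.0218]
orientation: [180.0, 0.1, -179.7]
force: [-0.7, 0.4, 0.6]
opening: 0.0872
```

>>> {"api": "jog_arm", "payload": {
  "commands": [
    {"x": 0, "y": 0.3, "z": 0, "roll": 0},
    {"x": 0, "y": 0, "z": 0, "roll": 0},
    {"x": 0, "y": 0, "z": 0, "roll": 0},
    {"x": 0, "y": 0, "z": 0, "roll": 0},
    {"x": 0, "y": 0, "z": 0, "roll": 0},
    {"x": 0, "y": 0, "z": 0, "roll": 0},
    {"x": 0, "y": 0, "z": 0, "roll": 0}
  ],
  "gripper": 4.5
}}

```text
clock: 5.0
tool_pos: [0.4592, 0.0821, 0.0211]
orientation: [180.0, 0.0, -179.7]
force: [-2.4, 0.6, 6.2]
opening: 0.0555
```

>>> {"api": "jog_arm", "payload": {
  "commands": [
    {"x": 0, "y": 0, "z": -3, "roll": 0},
    {"x": 0, "y": 0, "z": -5, "roll": 0},
    {"x": 0, "y": 0, "z": -5, "roll": 0},
    {"x": -2.3, "y": -4.05, "z": 0, "roll": 0},
    {"x": -2.3, "y": -4.05, "z": 0, "roll": 0},
    {"x": -2.3, "y": -4.05, "z": 0, "roll": 0},
    {"x": -2.3, "y": -4.05, "z": 0, "roll": 0},
    {"x": -2.3, "y": -4.05, "z": 0, "roll": 0},
    {"x": -2.3, "y": -4.05, "z": 0, "roll": 0},
    {"x": -2.3, "y": -4.05, "z": 0, "roll": 0},
    {"x": -2.3, "y": -4.05, "z": 0, "roll": 0},
    {"x": 0, "y": 0, "z": 0, "roll": 0}
  ]
}}

```text
clock: 6.2
tool_pos: [0.6453, -0.2459, 0.1482]
orientation: [-180.0, -0.1, -180.0]
force: [-0.6, 0.2, -1.8]
opening: 0.0556
```

```bash
python3 look.py wrist:w4 side:s4
```

```text
6.2 [ 0.6453 -0.2459  0.1482] [-1.7996e+02 -1.4000e-01 -1.7995e+02]
6.25 [ 0.6442 -0.2438  0.1483] [ 1.7998e+02 -1.7000e-01 -1.7993e+02]
```

View pics/w4.png

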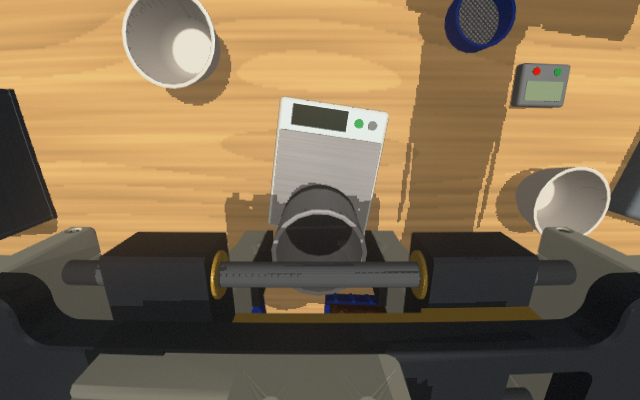

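View pics/s4.png

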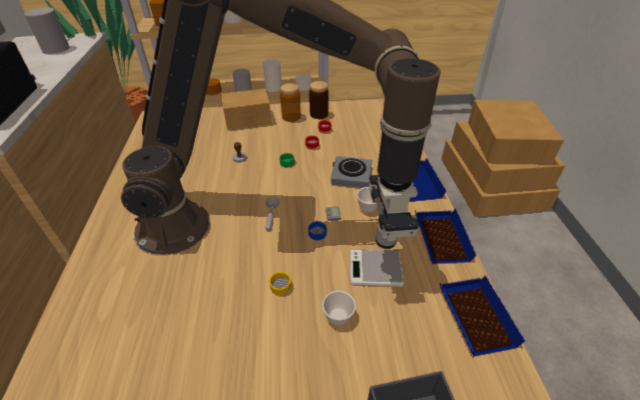

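```bash
python3 - <<'E'
from look import *
o=ctrl.get_obs(); s=ctrl.snapshot("wrist")
p=toplane(s,[(283,98),(388,112),(278,130),(383,143)],.021,o); print(p)
e=p[1]-p[0]; L=np.linalg.norm(e); m=(p[0]+p[1])/2; n=np.array([-e[1],e[0]])/L
m2=(p[2]+p[3])/2
print(L,m,n,m2,m2+.056*n,m2-.056*n, o['tool_pos'])
s=ctrl.snapshot("side"); print(toplane(s,[(383,267.5)],.022))
E
```

```text
[[ 0.54930613 -0.27978708]
 [ 0.56309682 -0.16778343]
 [ 0.58239036 -0.28620062]
 [ 0.59596865 -0.17112888]]
0.11284945684758373 [ 0.55620147 -0.22378526] [-0.99250497  0.12220431] [ 0.58917951 -0.22866475] [ 0.53359923 -0.22182131] [ 0.64475978 -0.23550819] [ 0.64370986 -0.24236613  0.14879353]
[[ 0.64726426 -0.25298957]]
```

>>> {"api": "jog_arm", "payload": {
  "commands": [
    {"x": 0, "y": 0.2, "z": 4, "roll": 0},
    {"x": 0, "y": 0, "z": 4, "roll": 0},
    {"x": 0, "y": 0, "z": 1.5, "roll": 0},
    {"x": 0, "y": 0, "z": 0.7, "roll": 0},
    {"x": 0, "y": 0, "z": 0.3, "roll": 0},
    {"x": 0, "y": 0, "z": 0, "roll": 0}
  ]
}}

```text
clock: 7.0
tool_pos: [0.6454, -0.2392, 0.0472]
orientation: [-180.0, 0.1, -179.7]
force: [0.3, -0.3, -1.0]
opening: 0.0556
```

>>> {"api": "jog_arm", "payload": {
  "commands": [
    {"x": 0, "y": 0, "z": 0.2, "roll": 0},
    {"x": 0, "y": 0, "z": 0.2, "roll": 0},
    {"x": 0, "y": 0, "z": 0, "roll": 0}
  ]
}}

```text
clock: 7.3
tool_pos: [0.6454, -0.2395, 0.0432]
orientation: [-180.0, 0.1, -179.7]
force: [0.4, 0.3, 4.0]
opening: 0.0553
```

>>> {"api": "jog_arm", "payload": {
  "commands": [
    {"x": 0, "y": 0, "z": 0, "roll": 0},
    {"x": 0, "y": 0, "z": 0, "roll": 0},
    {"x": 0, "y": 0, "z": 0, "roll": 0},
    {"x": 0, "y": 0, "z": 0, "roll": 0},
    {"x": 0, "y": 0, "z": 0, "roll": 0},
    {"x": 0, "y": 0, "z": -2, "roll": 0},
    {"x": 0, "y": 0, "z": -4, "roll": 0},
    {"x": 0, "y": 0, "z": -5, "roll": 0},
    {"x": 0, "y": 0, "z": -5, "roll": 0},
    {"x": 0, "y": 0, "z": 0, "roll": 0}
  ],
  "gripper": 8.76
}}

```text
clock: 8.3
tool_pos: [0.6482, -0.2406, 0.2108]
orientation: [-179.8, 0.7, -179.7]
force: [0.6, -0.7, 0.9]
opening: 0.0875
```

```bash
python3 meas.py wrist w5 cup@.022
```

```text
cup 0.87 [320.2 178.5] [ 0.6468 -0.239 ] iou 0.94
8.3 [ 0.6482 -0.2406  0.2108] [-179.79    0.72 -179.67]
```

View pics/w5.png

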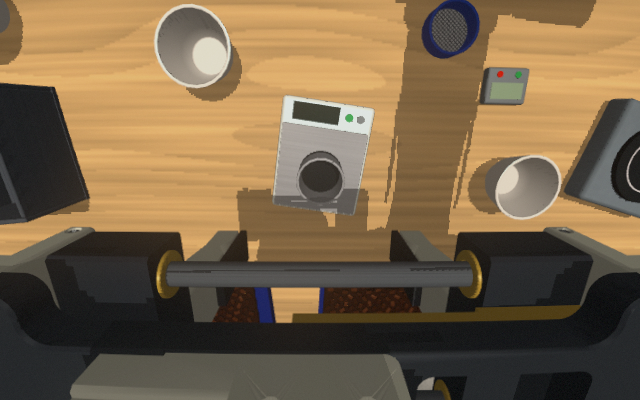

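```bash
python3 - <<'E'
from look import *
o=ctrl.get_obs(); s=ctrl.snapshot("wrist")
p=toplane(s,[(280,123),(371,136),(273,203),(355,214)],.022,o); print(p,p.mean(0))
im=s['image'][80:230,240:400,::-1]; cv2.imwrite("pics/z5.png",cv2.resize(im,None,fx=4,fy=4,interpolation=cv2.INTER_CUBIC))
E
```

```text
[[ 0.57874467 -0.28794862]
 [ 0.59424692 -0.17205688]
 [ 0.68476447 -0.30097971]
 [ 0.7001272  -0.18822014]] [ 0.63947081 -0.23730134]
```

View pics/z5.png

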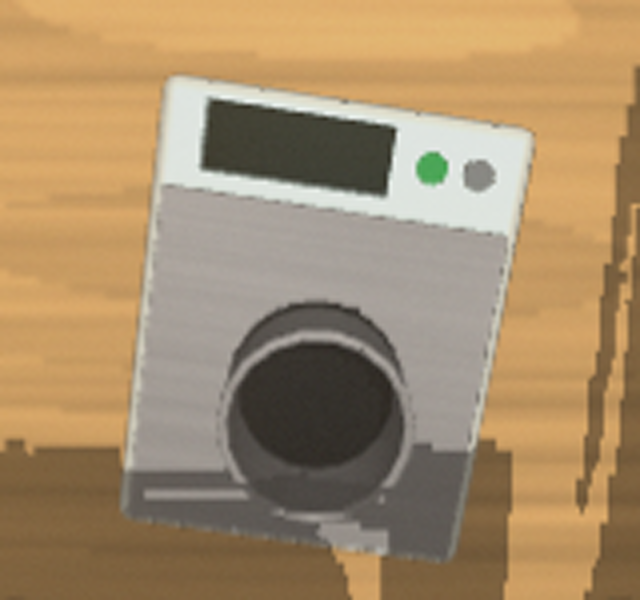

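>>> {"api": "jog_arm", "payload": {
  "commands": [
    {"x": 2.1, "y": 4.5, "z": 0, "roll": 0},
    {"x": 2.1, "y": 4.5, "z": 0, "roll": 0},
    {"x": 2.1, "y": 4.5, "z": 0, "roll": 0},
    {"x": 2.1, "y": 4.5, "z": 0, "roll": 0},
    {"x": 2.1, "y": 4.5, "z": 0, "roll": 0},
    {"x": 2.1, "y": 4.5, "z": 0, "roll": 0},
    {"x": 2.1, "y": 4.5, "z": 0, "roll": 0},
    {"x": 2.1, "y": 4.5, "z": 0, "roll": 0},
    {"x": 2.1, "y": 4.5, "z": 0, "roll": 0},
    {"x": 2.1, "y": 4.5, "z": 0, "roll": 0},
    {"x": 2.1, "y": 4.5, "z": 0, "roll": 0},
    {"x": 2.1, "y": 4.5, "z": 0, "roll": 0}
  ]
}}

```text
clock: 9.65
tool_pos: [0.3879, 0.3004, 0.2004]
orientation: [-179.9, -0.1, -179.7]
force: [0.7, 0.3, -0.4]
opening: 0.0878
```

```bash
python3 meas.py wrist w6 pan sieve_red
```

```text
pan 0.96 [323.9 177. ] [0.39   0.3074] iou 0.94
sieve_red 0.89 [384.  246.7] [0.4898 0.3936] iou 0.19
9.65 [0.3879 0.3004 0.2004] [-1.7989e+02 -8.0000e-02 -1.7972e+02]
```

View pics/w6.png

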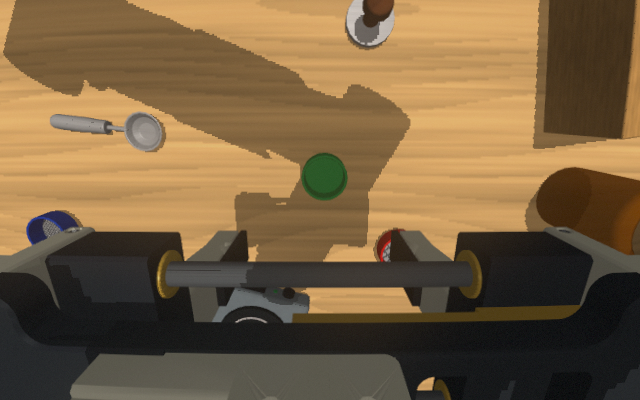

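>>> {"api": "jog_arm", "payload": {
  "commands": [
    {"x": -0.1, "y": 0.7, "z": 4.5, "roll": 0},
    {"x": 0, "y": 0, "z": 4.5, "roll": 0},
    {"x": 0, "y": 0, "z": 4.5, "roll": 0},
    {"x": 0, "y": 0, "z": 3, "roll": 0},
    {"x": 0, "y": 0, "z": 2, "roll": 0},
    {"x": 0, "y": 0, "z": 0, "roll": 0},
    {"x": 0, "y": 0, "z": 0, "roll": 0}
  ]
}}

```text
clock: 10.5
tool_pos: [0.3909, 0.3054, 0.0164]
orientation: [-179.9, -0.0, -179.8]
force: [0.0, 0.3, 0.8]
opening: 0.0876
```

>>> {"api": "jog_arm", "payload": {
  "commands": [
    {"x": 0, "y": 0.2, "z": 0.8, "roll": 0},
    {"x": 0, "y": 0, "z": 0, "roll": 0}
  ]
}}

```text
clock: 10.7
tool_pos: [0.391, 0.3088, 0.0089]
orientation: [179.9, 0.0, -179.7]
force: [0.6, -1.7, 0.8]
opening: 0.0876
```

>>> {"api": "jog_arm", "payload": {
  "commands": [
    {"x": 0, "y": 0, "z": 0, "roll": 0},
    {"x": 0, "y": 0, "z": 0, "roll": 0},
    {"x": 0, "y": 0, "z": 0, "roll": 0},
    {"x": 0, "y": 0, "z": 0, "roll": 0},
    {"x": 0, "y": 0, "z": 0, "roll": 0},
    {"x": 0, "y": 0, "z": 0, "roll": 0},
    {"x": 0, "y": 0, "z": 0, "roll": 0}
  ],
  "gripper": 5.0
}}

```text
clock: 11.4
tool_pos: [0.3907, 0.3086, 0.0087]
orientation: [-180.0, 0.0, -179.7]
force: [0.0, 0.8, 0.1]
opening: 0.0503
```

```bash
python3 -c "
from plant import ctrl
o=ctrl.get_obs();print(o['joint_pos'],o['tool_pos'],o['orientation'])"
```

```text
[ 6.09562924e+01  1.63349494e+01 -3.49041021e+01  1.32417046e-03
 -3.87621819e+01 -1.50682045e+02] [0.39073517 0.30855076 0.00867855] [-1.79998519e+02  1.18885506e-04 -1.79724720e+02]
```

```bash
python3 look.py wrist:w7
```

```text
11.4 [0.3907 0.3086 0.0087] [-180.      0.   -179.72]
```

View pics/w7.png

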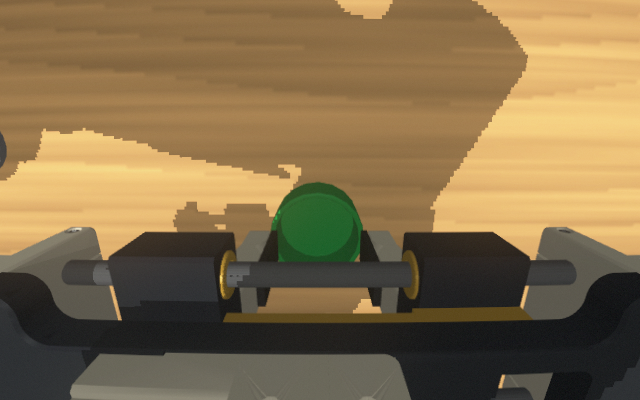

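```bash
python3 meas.py wrist w8 pan; python3 - <<'E'
import cv2
im=cv2.imread("pics/w8.png")[160:330,220:420]; cv2.imwrite("pics/z8.png",cv2.resize(im,None,fx=4,fy=4,interpolation=cv2.INTER_CUBIC)[:600])
E
```

```text
pan 0.57 [317.3 224.8] [0.3847 0.3081] iou 0.79
11.45 [0.3907 0.3086 0.0087] [-180.     -0.   -179.72]
```

View pics/z8.png

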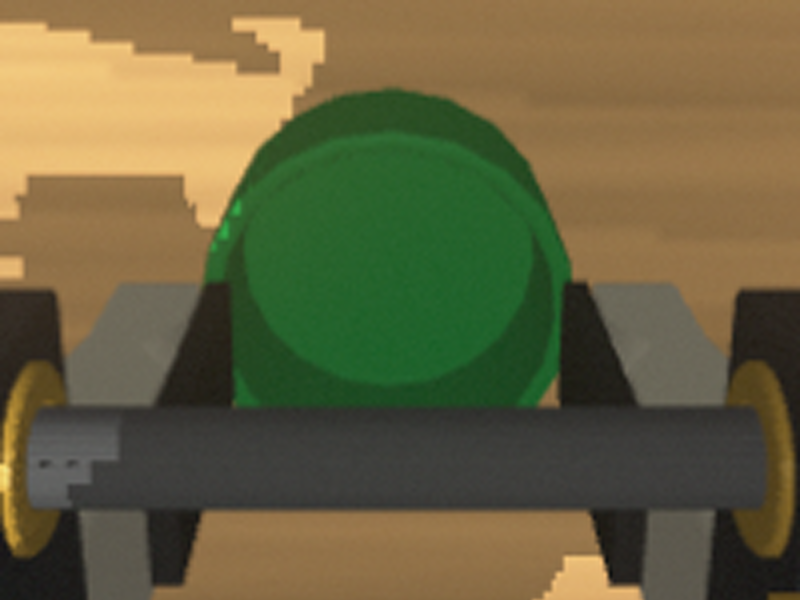

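```bash
python3 - <<'E'
from look import *
o=ctrl.get_obs(); s=ctrl.snapshot("wrist")
print(toplane(s,[(317,193),(317,228),(317,182.5)],.03,o),toplane(s,[(317,182.5)],.0,o))
for xy in [(.391,.3086),(.385,.3086),(.38,.3086),(.375,.3086)]:
    h=sil(s,'pan',xy,0,o)[:,0]; print(xy,h[:,1].min(),h[:,0].min(),h[:,0].max())
print(proj(s,[[.391,.3086+.025,.009],[.391,.3086-.025,.009],[.391-.0095,.3086+.025,.009],[.391-.0095,.3086+.025,.027],[.391-.0095,.3086+.03,.027]],o))
E
```

```text
[[0.3598595  0.30779687]
 [0.38265325 0.30787783]
 [0.35334009 0.30777349]] [[0.36034025 0.30762887]]
(0.391, 0.3086) 183.46165 270.99487 365.17273
(0.385, 0.3086) 175.14697 270.57886 365.67664
(0.38, 0.3086) 168.11295 270.22873 366.10138
(0.375, 0.3086) 160.98232 269.87552 366.5305
[[353.41913027 227.78195067]
 [282.86065178 227.43777075]
 [353.96963116 215.14868851]
 [357.34963442 224.69809729]
 [365.16945912 224.72774563]]
```

>>> {"api": "jog_arm", "payload": {
  "commands": [
    {"x": 0, "y": 0, "z": 0, "roll": 0},
    {"x": 0, "y": 0, "z": 0, "roll": 0}
  ],
  "gripper": 8.76
}}

```text
clock: 11.8
tool_pos: [0.3907, 0.3086, 0.0086]
orientation: [-180.0, -0.0, -179.7]
force: [-0.2, 0.0, 0.5]
opening: 0.0606
```

>>> {"api": "jog_arm", "payload": {
  "commands": [
    {"x": 0, "y": 0, "z": -4, "roll": 0},
    {"x": 0, "y": 0, "z": -4, "roll": 0},
    {"x": 0, "y": 0, "z": 0, "roll": 0}
  ]
}}

```text
clock: 12.1
tool_pos: [0.393, 0.3114, 0.0937]
orientation: [179.6, 0.3, -179.7]
force: [0.6, 0.4, -0.7]
opening: 0.0843
```

```bash
python3 meas.py wrist w9 pan
```

```text
pan 0.59 [313.4 193.7] [0.3894 0.3074] iou 0.96
12.1 [0.393  0.3114 0.0937] [ 179.61    0.31 -179.66]
```

View pics/w9.png

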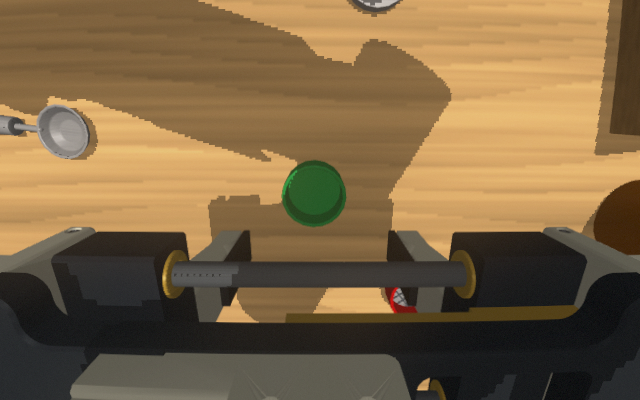

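>>> {"api": "jog_arm", "payload": {
  "commands": [
    {"x": 0, "y": 0, "z": 0, "roll": -0.142},
    {"x": 0, "y": 0, "z": 0, "roll": -0.142},
    {"x": 0, "y": 0, "z": 0, "roll": -0.142},
    {"x": 0, "y": 0, "z": 0, "roll": -0.142},
    {"x": 0, "y": 0, "z": 0, "roll": -0.142},
    {"x": 0, "y": 0, "z": 0, "roll": -0.142},
    {"x": 0, "y": 0, "z": 0, "roll": -0.142},
    {"x": 0, "y": 0, "z": 0, "roll": -0.142},
    {"x": 0, "y": 0, "z": 0, "roll": -0.142},
    {"x": 0, "y": 0, "z": 0, "roll": -0.142},
    {"x": 0, "y": 0, "z": 0, "roll": -0.142},
    {"x": 0, "y": 0, "z": 0, "roll": 0}
  ]
}}

```text
clock: 13.4
tool_pos: [0.3902, 0.3078, 0.0874]
orientation: [179.9, -0.1, -90.1]
force: [-0.7, -0.0, -0.0]
opening: 0.0879
```

```bash
python3 meas.py wrist w10 pan
```

```text
pan 0.61 [319.4 199.4] [0.3894 0.3079] iou 0.95
13.4 [0.3902 0.3078 0.0874] [ 1.7992e+02 -1.1000e-01 -9.0110e+01]
```

View pics/w10.png

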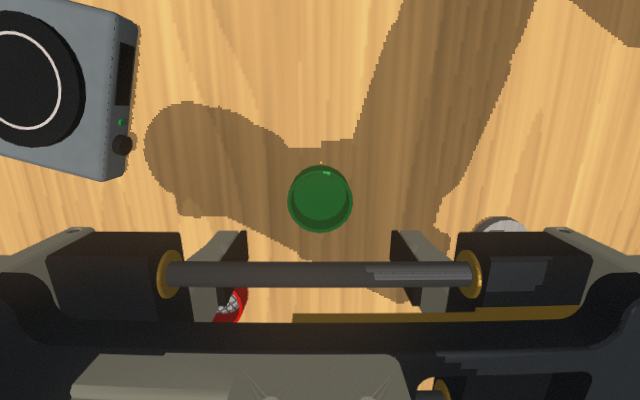

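>>> {"api": "jog_arm", "payload": {
  "commands": [
    {"x": 0, "y": 0, "z": 4, "roll": 0},
    {"x": 0, "y": 0, "z": 2.5, "roll": 0},
    {"x": 0, "y": 0, "z": 1.2, "roll": 0},
    {"x": 0, "y": 0, "z": 0, "roll": 0}
  ]
}}

```text
clock: 13.9
tool_pos: [0.3897, 0.307, 0.0096]
orientation: [179.9, -0.2, -90.4]
force: [1.0, -0.7, 0.3]
opening: 0.0873
```

>>> {"api": "jog_arm", "payload": {
  "commands": [
    {"x": 0, "y": 0, "z": 0, "roll": 0},
    {"x": 0, "y": 0, "z": 0, "roll": 0},
    {"x": 0, "y": 0, "z": 0, "roll": 0},
    {"x": 0, "y": 0, "z": 0, "roll": 0},
    {"x": 0, "y": 0, "z": 0, "roll": 0},
    {"x": 0, "y": 0, "z": 0, "roll": 0},
    {"x": 0, "y": 0, "z": 0, "roll": 0}
  ],
  "gripper": 5.6
}}

```text
clock: 14.6
tool_pos: [0.3908, 0.3086, 0.0118]
orientation: [-180.0, 0.0, -90.2]
force: [0.2, -1.3, 0.6]
opening: 0.0561
```

```bash
python3 look.py wrist:w11 side:s11; python3 -c "
import cv2
im=cv2.imread('pics/s11.png')[100:220,220:380]; cv2.imwrite('pics/s11z.png',cv2.resize(im,None,fx=5,fy=5,interpolation=cv2.INTER_CUBIC))
im=cv2.imread('pics/w11.png')[160:330,220:420]; cv2.imwrite('pics/w11z.png',cv2.resize(im,None,fx=3.5,fy=3.5,interpolation=cv2.INTER_CUBIC))"
```

```text
14.6 [0.3908 0.3086 0.0118] [-1.7999e+02  1.0000e-02 -9.0230e+01]
14.65 [0.3907 0.3086 0.0117] [-180.      0.    -90.23]
```

View pics/s11z.png

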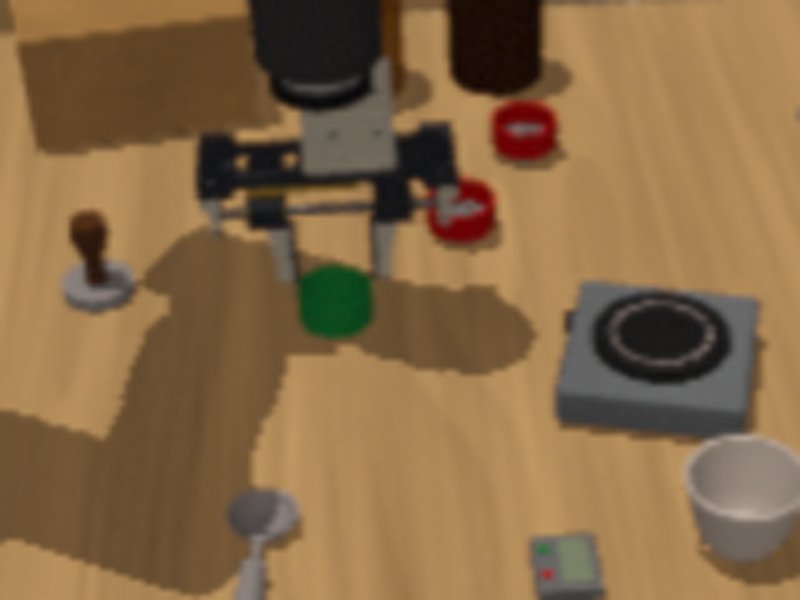

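View pics/w11z.png

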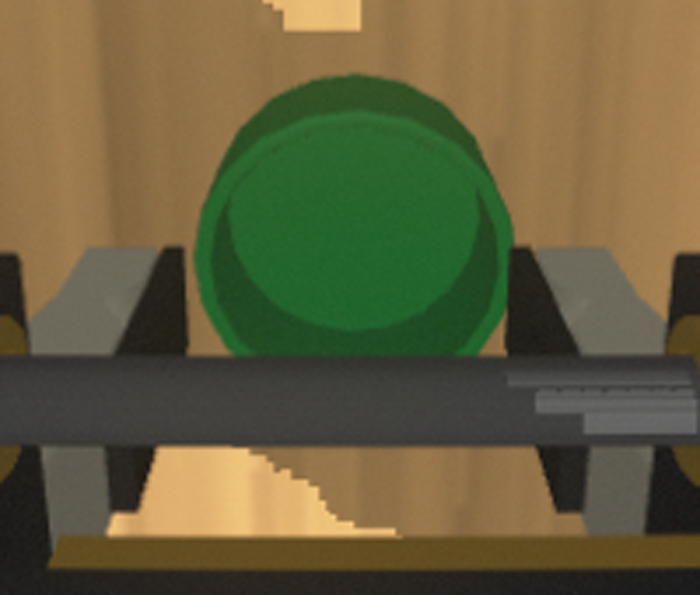

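>>> {"api": "jog_arm", "payload": {
  "commands": [
    {"x": 0, "y": 0, "z": 0, "roll": 0},
    {"x": 0, "y": 0, "z": 0, "roll": 0},
    {"x": 0, "y": 0, "z": 0, "roll": 0},
    {"x": 0, "y": 0, "z": 0, "roll": 0},
    {"x": 0, "y": 0, "z": 0, "roll": 0},
    {"x": 0, "y": 0, "z": 0.6, "roll": 0},
    {"x": 0, "y": 0, "z": 0, "roll": 0}
  ],
  "gripper": 8.76
}}

```text
clock: 15.4
tool_pos: [0.3904, 0.3081, 0.0049]
orientation: [180.0, -0.0, -90.2]
force: [-0.1, 0.3, -0.9]
opening: 0.0875
```

>>> {"api": "jog_arm", "payload": {
  "commands": [
    {"x": 0, "y": 0, "z": 0.5, "roll": 0},
    {"x": 0, "y": 0, "z": 0.3, "roll": 0},
    {"x": 0, "y": 0, "z": 0, "roll": 0}
  ]
}}

```text
clock: 15.7
tool_pos: [0.3905, 0.3082, -0.003]
orientation: [180.0, -0.1, -90.2]
force: [0.4, -0.1, 0.2]
opening: 0.0872
```

>>> {"api": "jog_arm", "payload": {
  "commands": [
    {"x": 0, "y": 0, "z": 0.3, "roll": 0},
    {"x": 0, "y": 0, "z": 0.3, "roll": 0},
    {"x": 0, "y": 0, "z": 0, "roll": 0}
  ]
}}

```text
clock: 16.0
tool_pos: [0.3906, 0.3083, -0.0087]
orientation: [180.0, -0.0, -90.2]
force: [-0.7, -0.4, 0.1]
opening: 0.0873
```

>>> {"api": "jog_arm", "payload": {
  "commands": [
    {"x": 0, "y": 0, "z": 0.3, "roll": 0},
    {"x": 0, "y": 0, "z": 0.3, "roll": 0},
    {"x": 0, "y": 0, "z": 0, "roll": 0}
  ]
}}

```text
clock: 16.3
tool_pos: [0.3905, 0.3083, -0.0148]
orientation: [180.0, -0.0, -90.2]
force: [-0.0, -0.2, -0.3]
opening: 0.088
```

>>> {"api": "jog_arm", "payload": {
  "commands": [
    {"x": 0, "y": 0, "z": 0, "roll": 0},
    {"x": 0, "y": 0, "z": 0, "roll": 0},
    {"x": 0, "y": 0, "z": 0, "roll": 0},
    {"x": 0, "y": 0, "z": 0, "roll": 0},
    {"x": 0, "y": 0, "z": 0, "roll": 0},
    {"x": 0, "y": 0, "z": 0, "roll": 0},
    {"x": 0, "y": 0, "z": 0, "roll": 0}
  ],
  "gripper": 5.0
}}

```text
clock: 17.0
tool_pos: [0.3907, 0.3086, -0.0143]
orientation: [-180.0, 0.0, -90.2]
force: [-1.0, -0.2, 1.7]
opening: 0.0601
```

```bash
python3 look.py wrist:w12
```

```text
17.0 [ 0.3907  0.3086 -0.0143] [-180.      0.    -90.23]
```

View pics/w12.png

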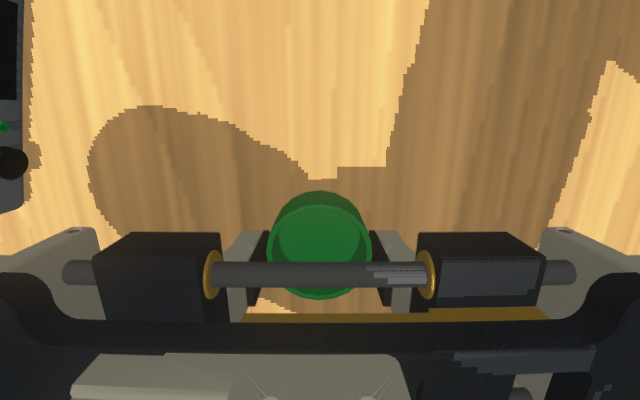

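>>> {"api": "jog_arm", "payload": {
  "commands": [
    {"x": 0, "y": 0, "z": -3, "roll": 0},
    {"x": 0, "y": 0, "z": -5, "roll": 0},
    {"x": 0, "y": 0, "z": -5, "roll": 0},
    {"x": 0, "y": 0, "z": -5, "roll": 0},
    {"x": 0, "y": -4.8, "z": 0, "roll": 0},
    {"x": 0, "y": -4.8, "z": 0, "roll": 0},
    {"x": 0, "y": -4.8, "z": 0, "roll": 0},
    {"x": 0, "y": -4.8, "z": 0, "roll": 0},
    {"x": 0, "y": -4.8, "z": 0, "roll": 0},
    {"x": 0, "y": 0, "z": 0, "roll": 0},
    {"x": 0, "y": 0, "z": 0, "roll": 0}
  ]
}}

```text
clock: 18.15
tool_pos: [0.6311, 0.3067, 0.1636]
orientation: [179.9, -0.1, -90.3]
force: [-1.1, -0.5, -0.5]
opening: 0.0594
```

```bash
python3 look.py wrist:w13
```

```text
18.15 [0.6311 0.3067 0.1636] [ 1.7986e+02 -1.0000e-01 -9.0340e+01]
```

View pics/w13.png

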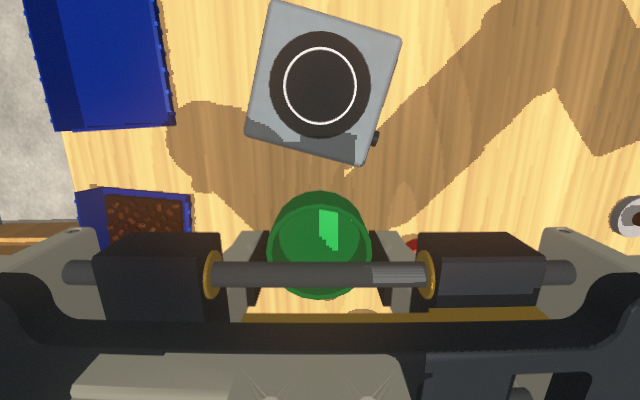

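```bash
python3 - <<'E'
from look import *
o=ctrl.get_obs(); s=ctrl.snapshot("wrist")
g=s['image'].min(2); m=(g>150).astype(np.uint8); m[:40]=0;m[130:]=0;m[:,:270]=0;m[:,370:]=0
ys,xs=np.nonzero(m); e=cv2.fitEllipse(np.c_[xs,ys].astype(np.float32)); print(len(xs),e)
P=toplane(s,np.c_[xs,ys],.045,o); A=np.c_[2*P,np.ones(len(P))]; r=np.linalg.lstsq(A,(P**2).sum(1),rcond=None)[0]
print(r[:2],np.sqrt(r[2]+r[0]**2+r[1]**2),o['tool_pos'],o['orientation'])
E
```

```text
1566 ((319.9261474609375, 84.5869140625), (100.9684829711914, 114.83232879638672), 91.29487609863281)
[0.62827233 0.20318464] 0.05025849103661278 [0.63035584 0.30706294 0.16441679] [ 1.79900242e+02 -6.01926435e-02 -9.02800921e+01]
```

```bash
python3 - <<'E'
from look import *
o=ctrl.get_obs(); s=ctrl.snapshot("wrist")
g=s['image'].min(2); m=(g>150).astype(np.uint8)
n,l,st,ce=cv2.connectedComponentsWithStats(m)
for i in range(1,n):
    if 60<st[i,2]<90 and st[i,1]<80:
        ys,xs=np.nonzero(l==i); P=toplane(s,np.c_[xs,ys],.045,o); A=np.c_[2*P,np.ones(len(P))]; r=np.linalg.lstsq(A,(P**2).sum(1),rcond=None)[0]
        print(st[i],r[:2],np.sqrt(r[2]+r[0]**2+r[1]**2))
E
```

```text
[    0     0    78   219 11098] [0.96119589 0.23664589] 0.0687520828794138
[283  46  73  78 578] [0.62914928 0.20230604] 0.036120705108532755
```

>>> {"api": "jog_arm", "payload": {
  "commands": [
    {"x": 3.5, "y": 0.1, "z": 0, "roll": 0},
    {"x": 3.5, "y": 0, "z": 0, "roll": 0},
    {"x": 3.4, "y": 0, "z": 0, "roll": 0},
    {"x": 0, "y": 0, "z": 4, "roll": 0},
    {"x": 0, "y": 0, "z": 4, "roll": 0},
    {"x": 0, "y": 0, "z": 3, "roll": 0},
    {"x": 0, "y": 0, "z": 1, "roll": 0},
    {"x": 0, "y": 0, "z": 0, "roll": 0},
    {"x": 0, "y": 0, "z": 0, "roll": 0}
  ]
}}

```text
clock: 19.2
tool_pos: [0.6302, 0.2045, 0.0477]
orientation: [-179.9, 0.1, -90.2]
force: [-0.1, 1.4, -0.2]
opening: 0.0599
```

>>> {"api": "jog_arm", "payload": {
  "commands": [
    {"x": 0.1, "y": 0.1, "z": 0.7, "roll": 0},
    {"x": 0, "y": 0, "z": 0.5, "roll": 0},
    {"x": 0, "y": 0, "z": 0, "roll": 0}
  ]
}}

```text
clock: 19.5
tool_pos: [0.628, 0.2025, 0.0334]
orientation: [180.0, 0.0, -90.2]
force: [0.0, -0.1, -1.4]
opening: 0.06
```

>>> {"api": "jog_arm", "payload": {
  "commands": [
    {"x": 0, "y": 0, "z": 0.2, "roll": 0},
    {"x": 0, "y": 0, "z": 0.1, "roll": 0},
    {"x": 0, "y": 0, "z": 0, "roll": 0}
  ]
}}

```text
clock: 19.8
tool_pos: [0.6285, 0.2027, 0.0309]
orientation: [-180.0, 0.0, -90.2]
force: [0.1, 0.1, 0.2]
opening: 0.0599
```

>>> {"api": "jog_arm", "payload": {
  "commands": [
    {"x": 0, "y": 0, "z": 0.1, "roll": 0},
    {"x": 0, "y": 0, "z": 0, "roll": 0}
  ]
}}

```text
clock: 20.0
tool_pos: [0.6285, 0.2026, 0.0308]
orientation: [-180.0, 0.0, -90.2]
force: [-3.1, -0.5, 7.7]
opening: 0.0599
```

>>> {"api": "jog_arm", "payload": {
  "commands": [
    {"x": 0, "y": 0, "z": 0, "roll": 0},
    {"x": 0, "y": 0, "z": 0, "roll": 0},
    {"x": 0, "y": 0, "z": 0, "roll": 0},
    {"x": 0, "y": 0, "z": 0, "roll": 0},
    {"x": 0, "y": 0, "z": 0, "roll": 0},
    {"x": 0, "y": 0, "z": -3, "roll": 0},
    {"x": 0, "y": 0, "z": -4, "roll": 0},
    {"x": 0, "y": 0, "z": -5, "roll": 0},
    {"x": 0, "y": 0, "z": 0, "roll": 0},
    {"x": 0, "y": 0, "z": 0, "roll": 0}
  ],
  "gripper": 8.76
}}

```text
clock: 21.0
tool_pos: [0.629, 0.2032, 0.1514]
orientation: [-179.8, 0.1, -90.2]
force: [-0.1, -0.7, -0.9]
opening: 0.0879
```

```bash
python3 meas.py wrist w14 pan@.045
```

```text
pan 0.92 [319.4 192.3] [0.6285 0.2018] iou 0.94
21.0 [0.629  0.2032 0.1514] [-1.7984e+02  1.2000e-01 -9.0230e+01]
```

View pics/w14.png

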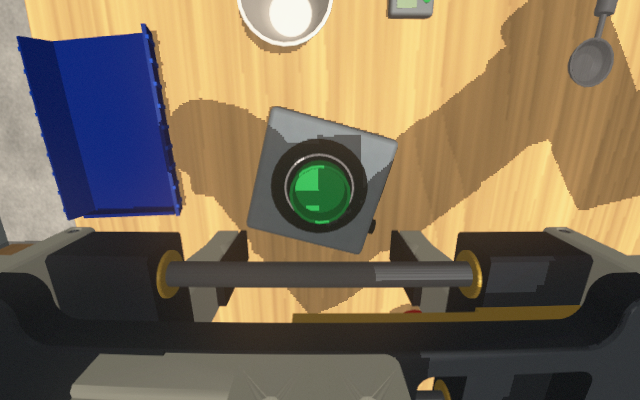

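>>> {"api": "jog_arm", "payload": {
  "commands": [
    {"x": 4.13, "y": 2.23, "z": 0, "roll": 0},
    {"x": 4.13, "y": 2.23, "z": 0, "roll": 0},
    {"x": 4.13, "y": 2.23, "z": 0, "roll": 0},
    {"x": 4.13, "y": 2.23, "z": 0, "roll": 0},
    {"x": 4.13, "y": 2.23, "z": 0, "roll": 0},
    {"x": 4.13, "y": 2.23, "z": 0, "roll": 0},
    {"x": 4.13, "y": 2.23, "z": 0, "roll": 0},
    {"x": 0, "y": 0, "z": 3, "roll": 0},
    {"x": 0, "y": 0, "z": 3, "roll": 0},
    {"x": 0, "y": 0, "z": 0, "roll": 0},
    {"x": 0, "y": 0, "z": 0, "roll": 0}
  ]
}}

```text
clock: 22.2
tool_pos: [0.4705, -0.0861, 0.0892]
orientation: [179.8, -0.1, -90.2]
force: [0.3, -0.0, 0.3]
opening: 0.0876
```

```bash
python3 meas.py wrist w15 sieve_blue
```

```text
22.2 [ 0.4705 -0.0861  0.0892] [ 1.7984e+02 -6.0000e-02 -9.0210e+01]
```

View pics/w15.png

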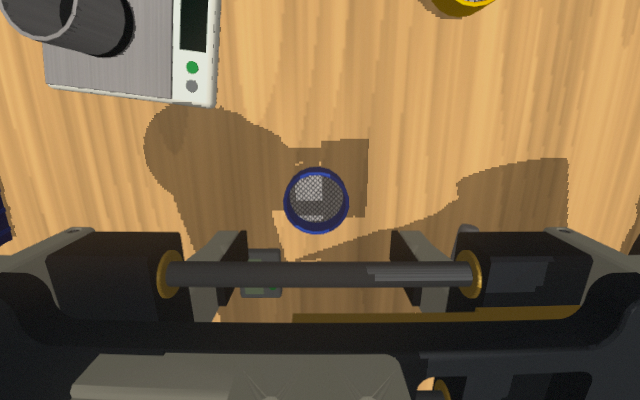

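```bash
cat > col.py <<'E'
from look import *
# usage: col.py name color z0
def colmask(im,c):
    h=cv2.cvtColor(im,cv2.COLOR_RGB2HSV); H,S,V=h[...,0],h[...,1],h[...,2]
    m={'blue':(H>105)&(H<135)&(S>110)&(V>30),'yellow':(H>20)&(H<33)&(S>170)&(V>60),'red':((H<6)|(H>172))&(S>150)&(V>50)}[c]
    return m
def run(o,s,c,z0,kind='sieve'):
    m=colmask(s['image'],c).astype(np.uint8); m[245:]=0
    n,l,st,ce=cv2.connectedComponentsWithStats(m)
    for i in range(1,n):
        if st[i,4]<150: continue
        ys,xs=np.nonzero(l==i); h=cv2.convexHull(np.c_[xs,ys].astype(np.int32)); f=np.zeros(m.shape,np.uint8); cv2.fillConvexPoly(f,h,1)
        xy,iou,cc=fit(s,f,kind,o,z0); print(c,st[i],cc.round(1),xy.round(4),'iou',round(iou,3))
if __name__=="__main__":
    o,s=look('wrist',sys.argv[1]); run(o,s,sys.argv[2],float(sys.argv[3])); print(o['clock'],o['tool_pos'].round(4),o['orientation'].round(2))
    if len(sys.argv)>4:
        uv=np.array(eval(sys.argv[4])); print(toplane(s,uv,float(sys.argv[5]),o))
E
python3 col.py w16 blue 0 "[(282,250),(240,298)]" .015
```

```text
blue [286 170  64  63 584] [317.5 201.1] [ 0.473  -0.0843] iou 0.872
blue [  0 184  10  42 165] [  3.4 206.3] [ 0.7881 -0.0781] iou 0.123
22.3 [ 0.4719 -0.0856  0.0905] [-1.7996e+02 -2.0000e-02 -9.0180e+01]
[[ 0.50961358 -0.02926107]
 [ 0.5578299   0.02851757]]
```

>>> {"api": "jog_arm", "payload": {
  "commands": [
    {"x": -0.2, "y": -0.15, "z": 4, "roll": 0},
    {"x": 0, "y": 0, "z": 3, "roll": 0},
    {"x": 0, "y": 0, "z": 2, "roll": 0},
    {"x": 0, "y": 0, "z": 1.2, "roll": 0},
    {"x": 0, "y": 0, "z": 0, "roll": 0},
    {"x": 0, "y": 0, "z": 0, "roll": 0}
  ]
}}

```text
clock: 22.95
tool_pos: [0.4734, -0.0836, -0.0115]
orientation: [-179.9, 0.0, -90.2]
force: [0.3, 0.5, -0.3]
opening: 0.0879
```

>>> {"api": "jog_arm", "payload": {
  "commands": [
    {"x": 0, "y": 0, "z": 0.2, "roll": 0},
    {"x": 0, "y": 0, "z": 0, "roll": 0},
    {"x": 0, "y": 0, "z": 0, "roll": 0},
    {"x": 0, "y": 0, "z": 0, "roll": 0},
    {"x": 0, "y": 0, "z": 0, "roll": 0},
    {"x": 0, "y": 0, "z": 0, "roll": 0},
    {"x": 0, "y": 0, "z": 0, "roll": 0},
    {"x": 0, "y": 0, "z": 0, "roll": 0}
  ],
  "gripper": 5.0
}}

```text
clock: 23.75
tool_pos: [0.4728, -0.0839, -0.014]
orientation: [-180.0, -0.0, -90.2]
force: [-0.8, 1.6, 6.2]
opening: 0.0601
```

```bash
python3 look.py wrist:w17
```

```text
23.75 [ 0.4728 -0.0839 -0.014 ] [-179.97   -0.    -90.22]
```

View pics/w17.png

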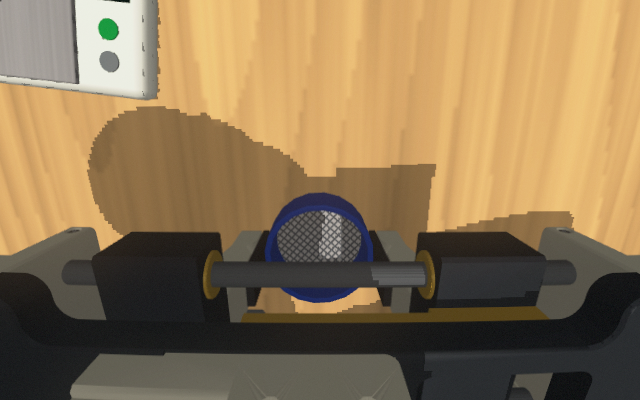

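```bash
python3 - <<'E'
from look import *
s=ctrl.snapshot("wrist")
im={n:cv2.imread(f"pics/{n}.png") for n in ("w12","w17")}
for n,c in (("w12",1),("w17",0)):
    b=im[n][:, 315:326].astype(int).mean(1); k=[0,1,2]; k.remove(c)
    d=b[:,c]-b[:,k].max(1); r=np.nonzero(d>10)[0]; print(n,r[r<320].min(),r[r<320].max(), [ (i,int(d[i])) for i in range(285,310)])
o=dict(tool_pos=np.zeros(3),orientation=[180,0,-90.2])
o0=dict(tool_pos=np.zeros(3),orientation=[0,0,0])
for h in (.0443,.048):
  for dx in (-.002,0,.002): print(h,dx,proj(s,[[-.03+dx,0,-h]],o0)[0,1],proj(s,[[.03+dx,0,-h]],o0)[0,1])
E
```

```text
w12 191 299 [(285, 0), (286, 1), (287, 17), (288, 36), (289, 40), (290, 41), (291, 40), (292, 41), (293, 40), (294, 41), (295, 50), (296, 55), (297, 56), (298, 55), (299, 47), (300, -26), (301, -32), (302, -32), (303, -31), (304, -31), (305, -32), (306, -31), (307, -32), (308, -32), (309, -32)]
w17 193 301 [(285, -2), (286, -2), (287, 11), (288, 31), (289, 36), (290, 36), (291, 36), (292, 37), (293, 35), (294, 36), (295, 36), (296, 35), (297, 39), (298, 50), (299, 52), (300, 52), (301, 51), (302, 2), (303, -104), (304, -106), (305, -107), (306, -107), (307, -108), (308, -108), (309, -108)]
0.0443 -0.002 304.8901809621091 208.97909520810936
0.0443 0 302.0365449659295 205.3863057557465
0.0443 0.002 299.1609324180198 201.76602057839463
0.048 -0.002 308.9616727816251 211.25349422982538
0.048 0 306.0635175488235 207.58203015023713
0.048 0.002 303.14245815807453 203.88169384115875
```

>>> {"api": "jog_arm", "payload": {
  "commands": [
    {"x": 0, "y": 0, "z": -3, "roll": 0},
    {"x": 0, "y": 0, "z": -5, "roll": 0},
    {"x": 0, "y": 0, "z": -5, "roll": 0},
    {"x": -4.11, "y": -2.21, "z": -2, "roll": 0},
    {"x": -4.11, "y": -2.21, "z": 0, "roll": 0},
    {"x": -4.11, "y": -2.21, "z": 0, "roll": 0},
    {"x": -4.11, "y": -2.21, "z": 0, "roll": 0},
    {"x": -4.11, "y": -2.21, "z": 0, "roll": 0},
    {"x": -4.11, "y": -2.21, "z": 0, "roll": 0},
    {"x": -4.11, "y": -2.21, "z": 0, "roll": 0},
    {"x": 0, "y": 0, "z": 0, "roll": 0},
    {"x": 0, "y": 0, "z": 0, "roll": 0}
  ]
}}

```text
clock: 25.05
tool_pos: [0.6276, 0.2034, 0.1338]
orientation: [179.9, -0.1, -90.2]
force: [0.0, -0.5, -1.1]
opening: 0.0602
```

>>> {"api": "jog_arm", "payload": {
  "commands": [
    {"x": 0, "y": 0, "z": 3, "roll": 0},
    {"x": 0, "y": 0, "z": 2.5, "roll": 0},
    {"x": 0, "y": 0, "z": 1, "roll": 0},
    {"x": 0, "y": 0, "z": 0, "roll": 0},
    {"x": 0, "y": 0, "z": 0, "roll": 0},
    {"x": 0, "y": 0, "z": 0, "roll": 0}
  ]
}}

```text
clock: 25.65
tool_pos: [0.629, 0.2028, 0.072]
orientation: [-179.9, 0.1, -90.2]
force: [-0.4, -0.3, -0.3]
opening: 0.0597
```

>>> {"api": "jog_arm", "payload": {
  "commands": [
    {"x": -0.05, "y": 0, "z": 0.8, "roll": 0},
    {"x": 0, "y": 0, "z": 0.4, "roll": 0},
    {"x": 0, "y": 0, "z": 0, "roll": 0},
    {"x": 0, "y": 0, "z": 0, "roll": 0}
  ]
}}

```text
clock: 26.05
tool_pos: [0.628, 0.203, 0.0582]
orientation: [180.0, -0.0, -90.2]
force: [1.0, -0.1, -0.5]
opening: 0.06
```

>>> {"api": "jog_arm", "payload": {
  "commands": [
    {"x": -0.05, "y": -0.05, "z": 0.2, "roll": 0},
    {"x": 0, "y": 0, "z": 0.15, "roll": 0},
    {"x": 0, "y": 0, "z": 0.1, "roll": 0},
    {"x": 0, "y": 0, "z": 0, "roll": 0}
  ]
}}

```text
clock: 26.45
tool_pos: [0.6285, 0.2035, 0.0536]
orientation: [180.0, -0.0, -90.2]
force: [0.3, 0.6, -1.3]
opening: 0.0596
```

>>> {"api": "jog_arm", "payload": {
  "commands": [
    {"x": 0, "y": 0, "z": 0.1, "roll": 0},
    {"x": 0, "y": 0, "z": 0.1, "roll": 0},
    {"x": 0, "y": 0, "z": 0, "roll": 0}
  ]
}}

```text
clock: 26.75
tool_pos: [0.6288, 0.2036, 0.0531]
orientation: [-180.0, 0.0, -90.2]
force: [-2.6, -0.7, 7.8]
opening: 0.06
```

>>> {"api": "jog_arm", "payload": {
  "commands": [
    {"x": 0, "y": 0, "z": 0, "roll": 0},
    {"x": 0, "y": 0, "z": 0, "roll": 0},
    {"x": 0, "y": 0, "z": 0, "roll": 0},
    {"x": 0, "y": 0, "z": 0, "roll": 0},
    {"x": 0, "y": 0, "z": 0, "roll": 0},
    {"x": 0, "y": 0, "z": -3, "roll": 0},
    {"x": 0, "y": 0, "z": -4, "roll": 0},
    {"x": 0, "y": 0, "z": -4, "roll": 0},
    {"x": 0, "y": 0, "z": 0, "roll": 0},
    {"x": 0, "y": 0, "z": 0, "roll": 0}
  ],
  "gripper": 8.76
}}

```text
clock: 27.75
tool_pos: [0.629, 0.204, 0.1632]
orientation: [-179.9, 0.1, -90.2]
force: [0.0, 0.5, -1.5]
opening: 0.0872
```

```bash
python3 col.py w18 blue 0.067; python3 -c "
import cv2
im=cv2.imread('pics/w18.png')[90:260,220:420]; cv2.imwrite('pics/w18z.png',cv2.resize(im,None,fx=3.5,fy=3.5,interpolation=cv2.INTER_CUBIC))"
```

```text
blue [   27    26   157   190 20870] [109.4 120. ] [0.8184 0.1308] iou 0.211
blue [ 287  163   65   66 1323] [319.2 195.8] [0.6286 0.2019] iou 0.956
27.75 [0.629  0.204  0.1632] [-1.7988e+02  1.0000e-01 -9.0230e+01]
```

View pics/w18z.png

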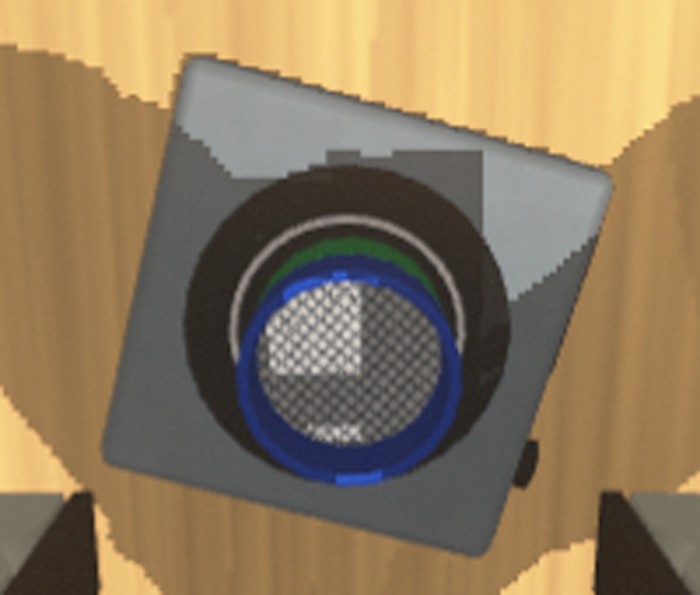

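>>> {"api": "jog_arm", "payload": {
  "commands": [
    {"x": 3.97, "y": 2.3, "z": 0, "roll": 0},
    {"x": 3.97, "y": 2.3, "z": 0, "roll": 0},
    {"x": 3.97, "y": 2.3, "z": 0, "roll": 0},
    {"x": 3.97, "y": 2.3, "z": 0, "roll": 0},
    {"x": 3.97, "y": 2.3, "z": 0, "roll": 0},
    {"x": 3.97, "y": 2.3, "z": 0, "roll": 0},
    {"x": 3.97, "y": 2.3, "z": 0, "roll": 0},
    {"x": 3.97, "y": 2.3, "z": 0, "roll": 0},
    {"x": 3.97, "y": 2.3, "z": 0, "roll": 0},
    {"x": 3.97, "y": 2.3, "z": 0, "roll": 0},
    {"x": 3.97, "y": 2.3, "z": 0, "roll": 0},
    {"x": 3.97, "y": 2.3, "z": 0, "roll": 0}
  ]
}}

```text
clock: 29.0
tool_pos: [0.3487, -0.2727, 0.1609]
orientation: [179.9, 0.0, -90.2]
force: [1.2, -1.6, 0.2]
opening: 0.0876
```

>>> {"api": "jog_arm", "payload": {
  "commands": [
    {"x": 0, "y": 0, "z": 4, "roll": 0},
    {"x": 0, "y": 0, "z": 3, "roll": 0},
    {"x": 0, "y": 0, "z": 0, "roll": 0},
    {"x": 0, "y": 0, "z": 0, "roll": 0}
  ]
}}

```text
clock: 29.4
tool_pos: [0.3501, -0.2717, 0.0916]
orientation: [179.8, 0.0, -90.2]
force: [0.6, -0.1, -0.0]
opening: 0.0877
```

```bash
python3 col.py w19 yellow 0; python3 meas.py wrist w20 sieve_yellow
```

```text
yellow [ 284  164   66   68 1391] [316.8 197.9] [ 0.3515 -0.2732] iou 0.956
29.4 [ 0.3501 -0.2717  0.0916] [ 1.7984e+02  1.0000e-02 -9.0210e+01]
sieve_yellow 0.58 [318.  198.2] [ 0.3517 -0.2728] iou 0.94
29.45 [ 0.3512 -0.2718  0.0925] [ 1.7998e+02 -3.0000e-02 -9.0170e+01]
```

View pics/w19.png

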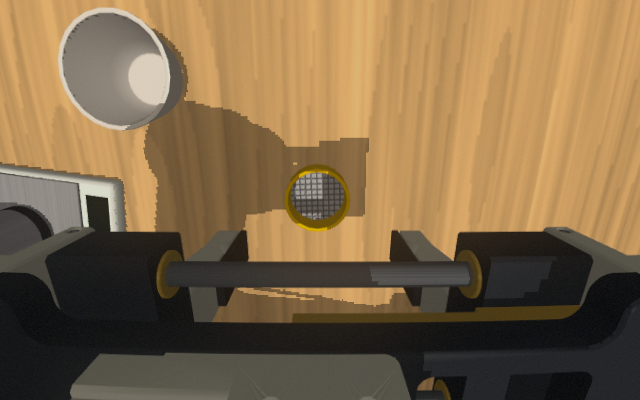

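>>> {"api": "jog_arm", "payload": {
  "commands": [
    {"x": 0, "y": -0.05, "z": 4, "roll": 0},
    {"x": 0, "y": 0, "z": 3, "roll": 0},
    {"x": 0, "y": 0, "z": 2, "roll": 0},
    {"x": 0, "y": 0, "z": 1.4, "roll": 0},
    {"x": 0, "y": 0, "z": 0, "roll": 0},
    {"x": 0, "y": 0, "z": 0, "roll": 0}
  ]
}}

```text
clock: 30.15
tool_pos: [0.3522, -0.2718, -0.0112]
orientation: [-179.9, -0.0, -90.2]
force: [0.1, 0.2, 0.9]
opening: 0.0875
```

>>> {"api": "jog_arm", "payload": {
  "commands": [
    {"x": 0, "y": 0, "z": 0.1, "roll": 0},
    {"x": 0, "y": 0, "z": 0, "roll": 0},
    {"x": 0, "y": 0, "z": 0, "roll": 0},
    {"x": 0, "y": 0, "z": 0, "roll": 0},
    {"x": 0, "y": 0, "z": 0, "roll": 0},
    {"x": 0, "y": 0, "z": 0, "roll": 0},
    {"x": 0, "y": 0, "z": 0, "roll": 0},
    {"x": 0, "y": 0, "z": 0, "roll": 0}
  ],
  "gripper": 5.0
}}

```text
clock: 30.95
tool_pos: [0.3514, -0.2718, -0.0128]
orientation: [-180.0, -0.0, -90.2]
force: [-0.5, 1.2, 6.8]
opening: 0.06
```

```bash
python3 look.py wrist:w21; python3 - <<'E'
import cv2,numpy as np
im=cv2.imread("pics/w21.png").astype(int)[:,315:326].mean(1)
for r in list(range(186,202))+list(range(292,312)): print(r,im[r].round().astype(int),end=' ')
E
```

```text
30.95 [ 0.3514 -0.2718 -0.0128] [-1.7997e+02 -1.0000e-02 -9.0220e+01]
186 [ 66 106 136] 187 [ 67 106 136] 188 [ 66 106 136] 189 [ 66 105 136] 190 [ 66 105 136] 191 [ 65 105 135] 192 [ 51  99 128] 193 [ 17  89 117] 194 [  7  86 114] 195 [  6  86 114] 196 [  4  86 113] 197 [  5  86 114] 198 [  3  85 113] 199 [  3  85 113] 200 [  4  85 113] 201 [  3  85 113] 292 [  0  84 111] 293 [  0  83 111] 294 [  2  84 111] 295 [  1  84 111] 296 [  1  84 112] 297 [  0  96 127] 298 [  0 111 148] 299 [  0 110 147] 300 [  0 107 144] 301 [  6 109 146] 302 [ 85 167 217] 303 [105 169 218] 304 [105 169 218] 305 [106 169 218] 306 [106 169 218] 307 [106 169 218] 308 [106 169 218] 309 [106 169 218] 310 [105 169 218] 311 [106 169 218]
```

>>> {"api": "jog_arm", "payload": {
  "commands": [
    {"x": 0, "y": 0, "z": -3, "roll": 0},
    {"x": 0, "y": 0, "z": -5, "roll": 0},
    {"x": 0, "y": 0, "z": -5, "roll": 0},
    {"x": 0, "y": 0, "z": -5, "roll": 0}
  ]
}}

```text
clock: 31.4
tool_pos: [0.3504, -0.2715, 0.1687]
orientation: [180.0, 0.0, -90.2]
force: [2.5, -0.1, -1.5]
opening: 0.0602
```

>>> {"api": "jog_arm", "payload": {
  "commands": [
    {"x": -3.96, "y": -2.3, "z": 0, "roll": 0},
    {"x": -3.96, "y": -2.3, "z": 0, "roll": 0},
    {"x": -3.96, "y": -2.3, "z": 0, "roll": 0},
    {"x": -3.96, "y": -2.3, "z": 0, "roll": 0},
    {"x": -3.96, "y": -2.3, "z": 0, "roll": 0},
    {"x": -3.96, "y": -2.3, "z": 0, "roll": 0},
    {"x": -3.96, "y": -2.3, "z": 0, "roll": 0},
    {"x": -3.96, "y": -2.3, "z": 0, "roll": 0},
    {"x": -3.96, "y": -2.3, "z": 0, "roll": 0},
    {"x": -3.96, "y": -2.3, "z": 0, "roll": 0},
    {"x": -3.96, "y": -2.3, "z": 0, "roll": 0},
    {"x": -3.96, "y": -2.3, "z": 0, "roll": 0}
  ]
}}

```text
clock: 32.6
tool_pos: [0.6294, 0.204, 0.1662]
orientation: [179.9, -0.0, -90.2]
force: [0.3, -0.9, 0.2]
opening: 0.0602
```

>>> {"api": "jog_arm", "payload": {
  "commands": [
    {"x": 0, "y": 0, "z": 3, "roll": 0},
    {"x": 0, "y": 0, "z": 2, "roll": 0},
    {"x": 0, "y": 0, "z": 0, "roll": 0},
    {"x": 0, "y": 0, "z": 0, "roll": 0}
  ]
}}

```text
clock: 33.0
tool_pos: [0.629, 0.2021, 0.1168]
orientation: [180.0, -0.1, -90.2]
force: [0.3, 0.2, -0.4]
opening: 0.0597
```

>>> {"api": "jog_arm", "payload": {
  "commands": [
    {"x": -0.05, "y": 0, "z": 1.3, "roll": 0},
    {"x": 0, "y": 0, "z": 0.7, "roll": 0},
    {"x": 0, "y": 0, "z": 0, "roll": 0},
    {"x": 0, "y": 0, "z": 0, "roll": 0},
    {"x": 0, "y": 0, "z": 0, "roll": 0}
  ]
}}

```text
clock: 33.5
tool_pos: [0.6294, 0.203, 0.0974]
orientation: [-180.0, 0.0, -90.2]
force: [0.4, -1.7, -0.2]
opening: 0.0599
```

>>> {"api": "jog_arm", "payload": {
  "commands": [
    {"x": 0, "y": 0.06, "z": 0.6, "roll": 0},
    {"x": 0, "y": 0, "z": 0.5, "roll": 0},
    {"x": 0, "y": 0, "z": 0.3, "roll": 0},
    {"x": 0, "y": 0, "z": 0, "roll": 0},
    {"x": 0, "y": 0, "z": 0, "roll": 0}
  ]
}}

```text
clock: 34.0
tool_pos: [0.6285, 0.2028, 0.0827]
orientation: [180.0, -0.0, -90.2]
force: [-0.7, 0.9, -0.7]
opening: 0.0601
```

>>> {"api": "jog_arm", "payload": {
  "commands": [
    {"x": 0, "y": 0, "z": 0.2, "roll": 0},
    {"x": 0, "y": 0, "z": 0.1, "roll": 0},
    {"x": 0, "y": 0, "z": 0.05, "roll": 0},
    {"x": 0, "y": 0, "z": 0, "roll": 0}
  ]
}}

```text
clock: 34.4
tool_pos: [0.6287, 0.203, 0.0803]
orientation: [-180.0, 0.0, -90.2]
force: [-2.1, -0.8, 4.8]
opening: 0.06
```

>>> {"api": "jog_arm", "payload": {
  "commands": [
    {"x": 0, "y": 0, "z": 0, "roll": 0},
    {"x": 0, "y": 0, "z": 0, "roll": 0},
    {"x": 0, "y": 0, "z": 0, "roll": 0},
    {"x": 0, "y": 0, "z": 0, "roll": 0},
    {"x": 0, "y": 0, "z": 0, "roll": 0},
    {"x": 0, "y": 0, "z": -3, "roll": 0},
    {"x": 0, "y": 0, "z": -4, "roll": 0},
    {"x": 0, "y": 0, "z": -3, "roll": 0},
    {"x": 0, "y": 0, "z": 0, "roll": 0},
    {"x": 0, "y": 0, "z": 0, "roll": 0}
  ],
  "gripper": 8.76
}}

```text
clock: 35.4
tool_pos: [0.6287, 0.2032, 0.1801]
orientation: [-179.9, 0.1, -90.2]
force: [0.0, -0.5, -1.0]
opening: 0.0873
```

```bash
python3 col.py w22 yellow 0.093; python3 -c "
import cv2
im=cv2.imread('pics/w22.png')[90:260,220:420]; cv2.imwrite('pics/w22z.png',cv2.resize(im,None,fx=3.5,fy=3.5,interpolation=cv2.INTER_CUBIC))"
```

```text
yellow [ 286  165   67   69 1460] [318.9 199.1] [0.6285 0.2016] iou 0.953
35.4 [0.6287 0.2032 0.1801] [-1.7992e+02  7.0000e-02 -9.0240e+01]
```

View pics/w22z.png

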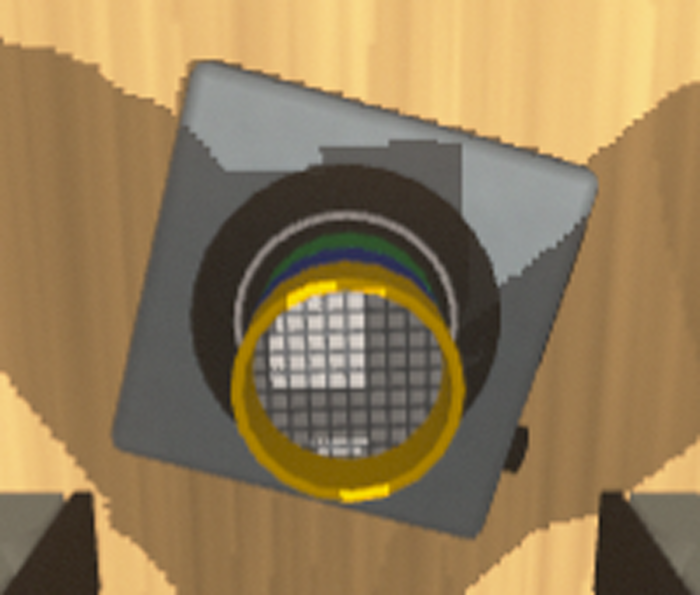

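>>> {"api": "jog_arm", "payload": {
  "commands": [
    {"x": -4.2, "y": 2.6, "z": 0, "roll": 0},
    {"x": -4.2, "y": 2.6, "z": 0, "roll": 0},
    {"x": -4.2, "y": 2.6, "z": 0, "roll": 0},
    {"x": -4.2, "y": 2.6, "z": 0, "roll": 0},
    {"x": -4.2, "y": 2.6, "z": 0, "roll": 0},
    {"x": 0, "y": 0, "z": 4, "roll": 0},
    {"x": 0, "y": 0, "z": 3.5, "roll": 0},
    {"x": 0, "y": 0, "z": 0, "roll": 0},
    {"x": 0, "y": 0, "z": 0, "roll": 0},
    {"x": 0, "y": 0, "z": 0, "roll": 0}
  ]
}}

```text
clock: 36.45
tool_pos: [0.5005, 0.4139, 0.106]
orientation: [-179.9, 0.1, -90.2]
force: [0.4, -0.3, 0.1]
opening: 0.0878
```

```bash
python3 col.py w23 red 0; python3 meas.py wrist w24 sieve_red
```

```text
red [ 292  166   61   63 1168] [322.1 197. ] [0.4972 0.4158] iou 0.93
36.45 [0.5005 0.4139 0.106 ] [-1.7991e+02  7.0000e-02 -9.0240e+01]
sieve_red 0.89 [263.2 302.9] [0.5636 0.5413] iou 0.64
sieve_red 0.69 [321.9 196.9] [0.4975 0.416 ] iou 0.93
36.5 [0.5005 0.414  0.1064] [-1.7989e+02  1.1000e-01 -9.0250e+01]
```

View pics/w23.png

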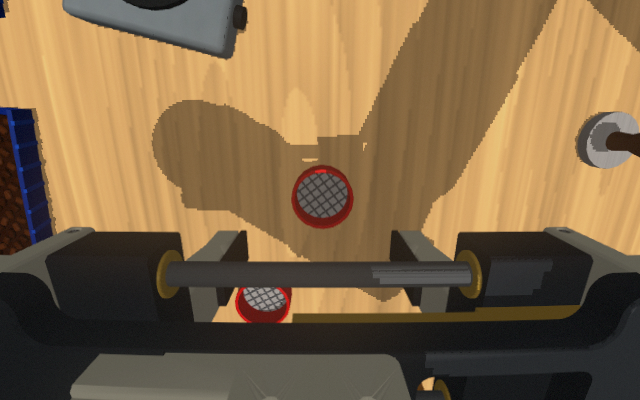

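>>> {"api": "jog_arm", "payload": {
  "commands": [
    {"x": -0.27, "y": 0.3, "z": 4, "roll": 0},
    {"x": 0, "y": 0, "z": 4, "roll": 0},
    {"x": 0, "y": 0, "z": 2.5, "roll": 0},
    {"x": 0, "y": 0, "z": 1.3, "roll": 0},
    {"x": 0, "y": 0, "z": 0, "roll": 0},
    {"x": 0, "y": 0, "z": 0, "roll": 0}
  ]
}}

```text
clock: 37.2
tool_pos: [0.4972, 0.4169, -0.0122]
orientation: [-179.9, 0.1, -90.2]
force: [0.9, 0.8, 0.3]
opening: 0.0876
```

>>> {"api": "jog_arm", "payload": {
  "commands": [
    {"x": 0, "y": 0, "z": 0, "roll": 0},
    {"x": 0, "y": 0, "z": 0, "roll": 0},
    {"x": 0, "y": 0, "z": 0, "roll": 0},
    {"x": 0, "y": 0, "z": 0, "roll": 0},
    {"x": 0, "y": 0, "z": 0, "roll": 0},
    {"x": 0, "y": 0, "z": 0, "roll": 0},
    {"x": 0, "y": 0, "z": 0, "roll": 0},
    {"x": 0, "y": 0, "z": 0, "roll": 0}
  ],
  "gripper": 5.0
}}

```text
clock: 38.0
tool_pos: [0.4965, 0.4163, -0.0131]
orientation: [-180.0, 0.0, -90.2]
force: [-2.0, 1.2, 6.0]
opening: 0.0579
```

```bash
python3 look.py wrist:w25; python3 - <<'E'
import cv2,numpy as np
im=cv2.imread("pics/w25.png").astype(int)[:,315:326].mean(1)
for r in list(range(186,202))+list(range(292,312)): print(r,im[r].round().astype(int),end=' ')
E
```

```text
38.0 [ 0.4965  0.4163 -0.0131] [-1.7998e+02  2.0000e-02 -9.0220e+01]
186 [ 69 109 141] 187 [ 69 109 141] 188 [ 70 109 141] 189 [ 70 109 141] 190 [ 70 109 141] 191 [ 69 108 140] 192 [ 70 109 141] 193 [ 66 104 139] 194 [ 50  77 127] 195 [ 27  40 113] 196 [ 25  38 112] 197 [ 25  38 112] 198 [ 25  37 112] 199 [ 26  37 112] 200 [ 25  36 111] 201 [ 26  36 112] 292 [ 20  23 106] 293 [ 20  23 106] 294 [ 21  23 106] 295 [ 20  23 106] 296 [ 19  22 106] 297 [ 20  23 106] 298 [ 20  23 108] 299 [ 22  24 128] 300 [ 23  24 142] 301 [ 20  22 139] 302 [ 20  22 137] 303 [ 28  36 136] 304 [ 68 107 145] 305 [ 73 115 147] 306 [ 73 115 147] 307 [ 73 114 147] 308 [ 73 115 147] 309 [ 73 114 147] 310 [ 73 114 148] 311 [ 73 114 147]
```

View pics/w25.png

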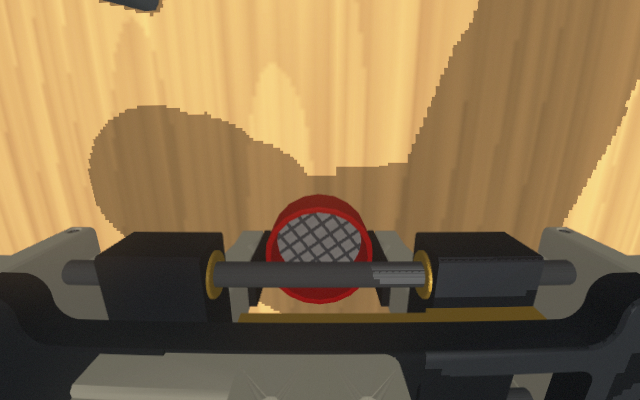

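```bash
python3 -c "
from plant import ctrl
print([ctrl.get_obs()['opening'] for _ in range(3)])
import cv2,numpy as np
from h import *
a=cv2.imread('pics/w20.png');b=cv2.imread('pics/w24.png')
cv2.imwrite('pics/cmp.png',cv2.resize(np.hstack([a[150:245,270:365],b[150:245,270:365]]),None,fx=4,fy=4,interpolation=cv2.INTER_CUBIC))
"
```

```text
[0.05837440310277088, 0.05837440310277088, 0.05837440310277088]
```

View pics/cmp.png

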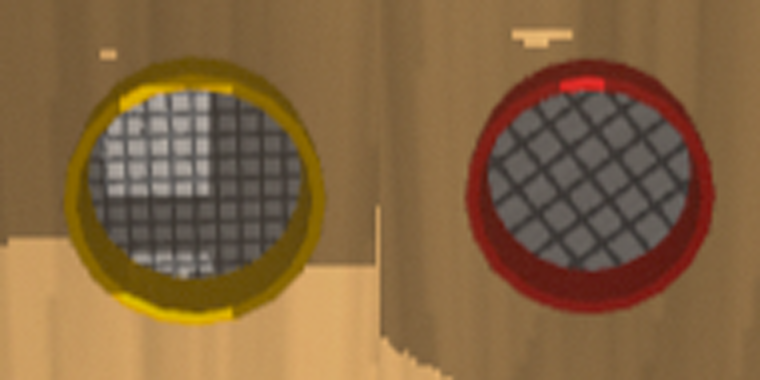

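>>> {"api": "jog_arm", "payload": {
  "commands": [
    {"x": 0, "y": 0, "z": -3, "roll": 0},
    {"x": 0, "y": 0, "z": -5, "roll": 0},
    {"x": 0, "y": 0, "z": -5, "roll": 0},
    {"x": 0, "y": 0, "z": -5, "roll": 0},
    {"x": 0, "y": 0, "z": -2, "roll": 0},
    {"x": 0, "y": 0, "z": 0, "roll": 0}
  ]
}}

```text
clock: 38.65
tool_pos: [0.4976, 0.4176, 0.1906]
orientation: [-179.8, 0.3, -90.2]
force: [0.9, 0.1, -0.9]
opening: 0.0582
```

>>> {"api": "jog_arm", "payload": {
  "commands": [
    {"x": 3.56, "y": -2.22, "z": 0, "roll": 0},
    {"x": 3.56, "y": -2.22, "z": 0, "roll": 0},
    {"x": 3.56, "y": -2.22, "z": 0, "roll": 0},
    {"x": 3.56, "y": -2.22, "z": 0, "roll": 0},
    {"x": 3.56, "y": -2.22, "z": 0, "roll": 0},
    {"x": 3.56, "y": -2.22, "z": 0, "roll": 0},
    {"x": 0, "y": 0, "z": 3, "roll": 0},
    {"x": 0, "y": 0, "z": 2, "roll": 0},
    {"x": 0, "y": 0, "z": 0, "roll": 0},
    {"x": 0, "y": 0, "z": 0, "roll": 0}
  ]
}}

```text
clock: 39.65
tool_pos: [0.6283, 0.2017, 0.1355]
orientation: [179.9, -0.1, -90.2]
force: [0.2, 1.2, 0.0]
opening: 0.0583
```

>>> {"api": "jog_arm", "payload": {
  "commands": [
    {"x": -0.03, "y": 0, "z": 1, "roll": 0},
    {"x": 0, "y": 0, "z": 0.4, "roll": 0},
    {"x": 0, "y": 0, "z": 0, "roll": 0},
    {"x": 0, "y": 0, "z": 0, "roll": 0},
    {"x": 0, "y": 0, "z": 0, "roll": 0}
  ]
}}

```text
clock: 40.15
tool_pos: [0.6289, 0.2025, 0.1229]
orientation: [-180.0, 0.0, -90.2]
force: [-0.1, -0.4, -0.3]
opening: 0.0582
```

```bash
python3 look.py wrist:w26
```

```text
40.15 [0.6289 0.2025 0.1229] [-1.7996e+02  2.0000e-02 -9.0210e+01]
```

View pics/w26.png

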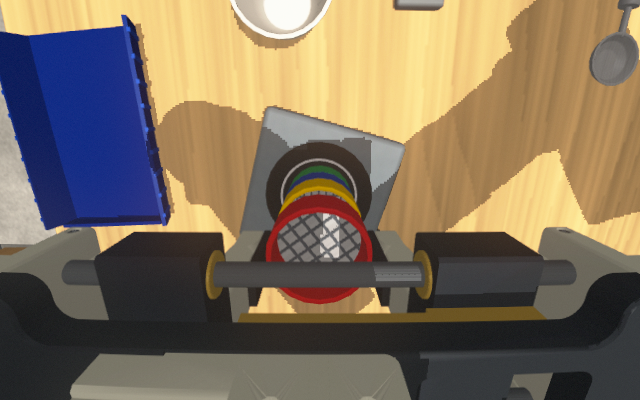

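Aligned. Lowering.

>>> {"api": "jog_arm", "payload": {
  "commands": [
    {"x": 0, "y": 0, "z": 0.6, "roll": 0},
    {"x": 0, "y": 0, "z": 0.5, "roll": 0},
    {"x": 0, "y": 0, "z": 0.3, "roll": 0},
    {"x": 0, "y": 0, "z": 0, "roll": 0},
    {"x": 0, "y": 0, "z": 0, "roll": 0}
  ]
}}

```text
clock: 40.7
tool_pos: [0.6287, 0.2022, 0.1082]
orientation: [180.0, -0.0, -90.2]
force: [0.6, 0.2, -1.2]
opening: 0.0584
```

>>> {"api": "jog_arm", "payload": {
  "commands": [
    {"x": 0, "y": 0, "z": 0.1, "roll": 0},
    {"x": 0, "y": 0, "z": 0.1, "roll": 0},
    {"x": 0, "y": 0, "z": 0, "roll": 0}
  ]
}}

```text
clock: 41.0
tool_pos: [0.6286, 0.2023, 0.1063]
orientation: [180.0, 0.0, -90.2]
force: [-0.1, 0.5, -0.2]
opening: 0.0581
```

>>> {"api": "jog_arm", "payload": {
  "commands": [
    {"x": 0, "y": 0, "z": 0.1, "roll": 0},
    {"x": 0, "y": 0, "z": 0.05, "roll": 0},
    {"x": 0, "y": 0, "z": 0, "roll": 0}
  ]
}}

```text
clock: 41.3
tool_pos: [0.6288, 0.2023, 0.1059]
orientation: [-180.0, 0.0, -90.2]
force: [-3.4, -1.0, 4.5]
opening: 0.0581
```

Seated at the expected height. Releasing and backing off.

>>> {"api": "jog_arm", "payload": {
  "commands": [
    {"x": 0, "y": 0, "z": 0, "roll": 0},
    {"x": 0, "y": 0, "z": 0, "roll": 0},
    {"x": 0, "y": 0, "z": 0, "roll": 0},
    {"x": 0, "y": 0, "z": 0, "roll": 0},
    {"x": 0, "y": 0, "z": 0, "roll": 0},
    {"x": 0, "y": 0, "z": -3, "roll": 0},
    {"x": 0, "y": 0, "z": -4, "roll": 0},
    {"x": 0, "y": 0, "z": -3, "roll": 0},
    {"x": 0, "y": 0, "z": 0, "roll": 0},
    {"x": 0, "y": 0, "z": 0, "roll": 0}
  ],
  "gripper": 8.76
}}

```text
clock: 42.3
tool_pos: [0.6289, 0.2025, 0.2056]
orientation: [-179.9, 0.1, -90.2]
force: [-0.4, 0.3, -1.4]
opening: 0.0875
```

```bash
python3 col.py w27 red 0.119; python3 look.py side:s27; python3 -c "
import cv2
im=cv2.imread('pics/w27.png')[90:260,220:420]; cv2.imwrite('pics/w27z.png',cv2.resize(im,None,fx=3.5,fy=3.5,interpolation=cv2.INTER_CUBIC))
im=cv2.imread('pics/s27.png')[110:330,290:430]; cv2.imwrite('pics/s27z.png',cv2.resize(im,None,fx=2.7,fy=2.7,interpolation=cv2.INTER_CUBIC))"
```

```text
red [ 286  166   67   68 1434] [318.9 200.2] [0.6287 0.2019] iou 0.945
42.3 [0.6289 0.2025 0.2056] [-1.7992e+02  7.0000e-02 -9.0240e+01]
42.35 [0.6283 0.2022 0.2044] [ 1.7997e+02  1.0000e-02 -9.0240e+01]
```

View pics/w27z.png

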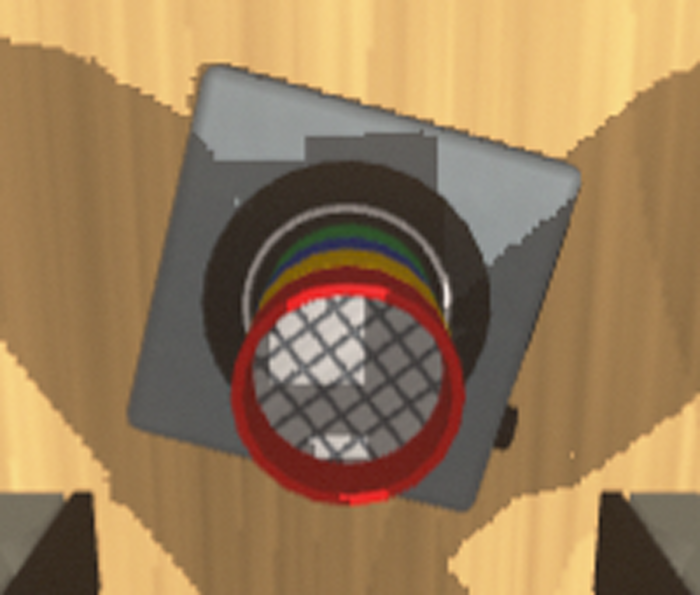

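View pics/s27z.png

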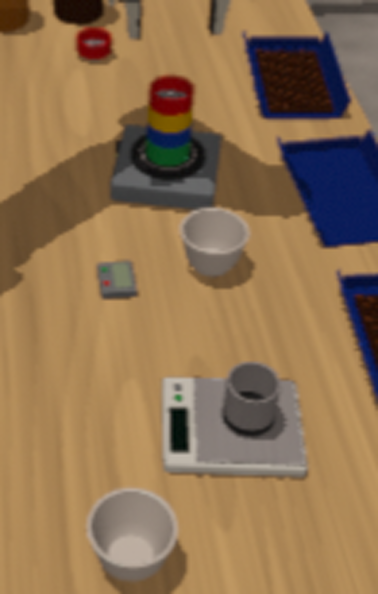

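```bash
python3 - <<'E'
from look import *
o,s=look("side","s28")
q=np.array([(195,379),(294,380),(306,467),(200,463)])/2.7+[290,110]
p=toplane(s,q,.022); print(p,p.mean(0))
for r in ctrl.regions_of("side","cup"): print(r['confidence'],fit(s,r['mask'],'cup',None,.022))
im=s['image'][240:295,345:410,::-1]; cv2.imwrite("pics/s28z.png",cv2.resize(im,None,fx=10,fy=10,interpolation=cv2.INTER_CUBIC))
E
```

```text
[[ 0.59913875 -0.18376641]
 [ 0.7084208  -0.19663653]
 [ 0.69185136 -0.31132813]
 [ 0.58416455 -0.29505865]] [ 0.64589386 -0.24669743]
0.7 (array([ 0.64453673, -0.24137439]), np.float64(0.8076923076923077), array([382.3537415 , 257.71428571]))
```

View pics/s28z.png

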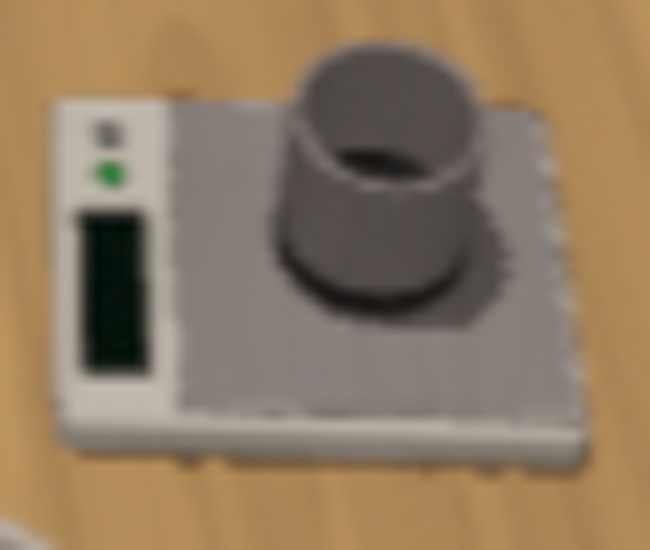

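```bash
python3 -c "
from plant import ctrl
print(ctrl.close_job(),ctrl.get_obs()['clock'])"
```

```text
the job is handed in; nothing more can be done
the job is handed in; nothing more can be done
```

The sifter stands on the shaker platform as pan, blue, yellow, red from the bottom up. The steel cup is upright on the scale plate, and the gripper is clear of everything. I handed the job in at about 42 s of the 134 s; it reported no verdict.

**Last checks**
- **Sifter centring:** the wrist camera put all four parts within about 0.3 mm of (0.6286, 0.2018), roughly 1 mm from the measured platform centre.
- **Seating:** each sieve stopped within about 0.5 mm of the height expected for fully seated, with 5–8 N contact force.
- **Cup:** it measured 3–6 mm from the plate centre, depending on the camera, against the 20 mm limit.
- **Bowls:** both looked upright and in place in the last side picture. I judged this by eye and did not measure their positions again.

**What disagreed**
- **Fingertips:** they end about 26 mm short of the reported TCP, although the TCP is described as the very end of the fingers. My first two closes on the pan therefore closed above it without moving it, and I went lower from then on.
- **Red sieve grip:** it closed at 58 mm, where the pan and the other two sieves closed at 60 mm. I put this down to facets on the ring. It was the right-hand one of the two reds in view.
- **Blue sieve detection:** the detector missed the blue sieve in one close-up, so I located it by colour instead.

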